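# Unstack polished covers into their nests

## Task

Four polished stainless covers stand stacked on a plain board on the finishing bench. Take the stack apart from the top down, one cover at a time, and set each gently (never let it drop) straight into the rimmed nest that matches its shape and size, upright, flat on the floor inside the rim and let go before you take the next. Leave the jar of paste and the grinder where they are.

Things in the scene. Friction and masses are not known exactly. Their poses are not given: they have to be found in the camera images.
- round_cover (a point): Hollow round cover of bare polished stainless sheet, closed top, 30 mm in diameter, 46 mm tall, 50 to 100 g; the top one of the stack. This point is its centre, half-way up (23 mm above its underside); z up along its height; fits the round nest.
- square_cover (a point): Hollow square cover of bare polished stainless sheet, closed top, 42 x 42 mm in plan, 46 mm tall, 80 to 170 g; second from the top. This point is its centre, half-way up (23 mm above its underside); z up along its height; its sides lie along its x and y axes.
- oval_cover (a point): Hollow oval (straight sides, half-round ends) cover of bare polished stainless sheet, closed top, 50 mm wide and 88 mm long in plan, 46 mm tall, 130 to 270 g; third from the top. This point is its centre, half-way up (23 mm above its underside); z up along its height; its long side lies along its y axis, its short side along x.
- rect_cover (a point): Hollow rectangular cover of bare polished stainless sheet, closed top, 60 x 116 mm in plan, 46 mm tall, 190 to 400 g, with a dark round port in each end; the bottom one, resting on a plain wooden board 100 x 150 x 6 mm without rim. This point is its centre, half-way up (23 mm above its underside); z up along its height; its long side lies along its y axis, its short side along x.
- round_nest (a point): Fixed nest for the round cover: plywood plate 100 x 150 mm, 6 mm thick, with a black rubber rim 4 mm high and 6 mm wide round an opening that is round, about 47 mm in diameter, 8 mm larger all round than the cover. This point is the centre of the floor inside the rim, on the plate's top; z up. A cover set in it has its centre 23 mm above this point; fingertips must stay more than 4 mm above the floor to clear the rim.
- square_nest (a point): Fixed nest for the square cover: plywood plate 100 x 150 mm, 6 mm thick, with a black rubber rim 4 mm high and 6 mm wide round an opening that is square, 58 x 58 mm, 8 mm larger all round than the cover. This point is the centre of the floor inside the rim, on the plate's top; z up. A cover set in it has its centre 23 mm above this point; fingertips must stay more than 4 mm above the floor to clear the rim.
- oval_nest (a point): Fixed nest for the oval cover: plywood plate 100 x 150 mm, 6 mm thick, with a black rubber rim 4 mm high and 6 mm wide round an opening that is oval, 66 x 104 mm (long way along its y axis), 8 mm larger all round than the cover. This point is the centre of the floor inside the rim, on the plate's top; z up. A cover set in it has its centre 23 mm above this point; fingertips must stay more than 4 mm above the floor to clear the rim.
- rect_nest (a point): Fixed nest for the rectangular cover: plywood plate 100 x 150 mm, 6 mm thick, with a black rubber rim 4 mm high and 6 mm wide round an opening that is rectangular, 76 x 132 mm (long way along its y axis), 8 mm larger all round than the cover. This point is the centre of the floor inside the rim, on the plate's top; z up. A cover set in it has its centre 23 mm above this point; fingertips must stay more than 4 mm above the floor to clear the rim.
- jar_mid (a point): Small closed jar of polishing paste, black cap, 56 mm across, 55 mm tall, standing loose on the bench; the point is its centre. To be left alone.
- grinder_mid (a point): Hand angle grinder, green body with black handle and a round disc under its head, about 290 mm long along its x axis, 100 mm wide, 70 mm tall, lying loose at the left edge of the work; the point is in its body, 33 mm above the bench. To be left alone.
There are look-alikes about, which are no part of the job. What is shaped like the part that bears square_nest but green or yellow is not meant.

How it is judged:
By the outcome, as a careful person would: the job done as asked, in the order asked, and still so for the second after the job is handed in, with the robot touching nothing.
It also fails if it takes over 128 s, if anything falls off the work surface, if the arm or the gripper's body presses on something with over 40 N, if the wrist force passes 120 N, or if a joint passes its speed limit or range.

## Robot

A 6-joint arm with a two-finger parallel gripper is mounted at the origin on the work surface. World frame = base frame: x ahead of the robot, y to its left, z up, the work surface at z = 0. Lengths are in m, angles in rad, forces in N, time in s.
With the tool pointing down it reaches from about 0.35 to 0.775 m from the base axis. Payload 7.3 kg.
Tool frame: the origin (TCP) lies between the finger pads; the fingertips stand robot.tcp_to_tips ahead of it and the grasp point (between the pads) lies 2 mm behind it (robot.tcp_to_tips is the distance from the TCP to the fingertips, in m); y points along the fingers, x is the direction in which the jaws open and shut, and the axes are right-handed (so a half turn about y gives the same grasp; the last joint's range is limited). The gripper opens to 92 mm and grips with 3 to 60 N. Pads are 19 mm wide; open, the fingers measure 130 mm over their backs; the gripper's body (75 mm by 190 mm) begins 47 mm behind the grasp point.
Start: joints at [-1.263, 0.342, 1.524, -0, 1.275, -0.146], TCP at [0.23, -0.472, 0.244] pointing down, gripper open.
Joint ranges: [-2.53, 2.53], [-0.77, 2.02], [0.04, 2.7], [-1, 4.14], [0.28, 2.66], [-3.11, 3.11]. Speed limits (rad/s): [2.57, 2.57, 3.14, 3.14, 3.14, 3.14].

## Interface

Orientations are given as [roll, pitch, yaw] about the fixed x, y, z axes, in that order (R = Rz(yaw) Ry(pitch) Rx(roll)).
In Python, from cell import status, read_camera, get_calibration, robot gives the robot as it stands.
- The arm moves only by the shell command python3 -m creep 'ROWS' [FORCE]. ROWS is JSON, a list of rows, each an object of numbers: "dx", "dy", "dz": the shift along the tool's x, y, z in m; "rx", "ry", "rz": the turn, a rotation vector about the tool's x, y, z in rad; "gripper": the opening, from 0 (shut) to 1 (fully open). A call has 1 to 20 rows; each row is the pose to reach, as a shift and turn from the pose commanded when the call began, along the tool's axes at that moment; what a row does not reach only later rows make up. A row lasts 1/8 s, in which the tool goes at most 62.5 mm and 10.7 degrees, less where a joint would pass 70% of its speed; a pose out of reach is approached as far as the arm can. A call with a gripper value outside its range is refused whole. The fingers move at their own pace and stop on an object; FORCE is the grip in N (left out, the last holds). Time passes only in rows, so rows that repeat a pose let the fingers close. It gives the time, the measured TCP pose, the force and the opening at its end, in the units of the state.
- status.observe(): the state, without advancing time (a new reading comes with each control period).
- read_camera(name): name is "scene" or "side" or "wrist"; returns (picture, depth): 384x512x3 uint8, red, green, blue; 384x512 float32, m along the optical axis (not along the pixel's ray), 0 where there is no reading.
- get_calibration(name): a dict with "fx", "fy", "cx", "cy" (pixels), "D" ([k1, k2, p1, p2, k3] as OpenCV has them; the pictures are not rectified), "xyz" and "rotation" of the camera in the world; the wrist camera has in their place "mount" (4x4, takes a point from camera to tool coordinates, whose origin is the TCP and whose axes are the tool frame's). Camera axes: x right, y down, z forward; pixel columns grow to the right and rows downward; lengths in m; the calibration is good to about 2 mm. A picture is of the moment at which its call begins: read the wrist's pose just before it. get_calibration takes no time and is no camera call.
- robot.hand_in(): hands the job in, once; it reports no verdict.
The state is a dict: "time": time; "qpos": joint angles; "qvel": joint speeds; "joint_efforts": joint torques, N m; "tool_pos": TCP position; "tool_rot": TCP orientation; "contact_force": force on the tool from outside, world axes, zero at the start; "torque": the same for the moment, N m; "opening": finger opening in m.
Only numpy, scipy, OpenCV 4.12 (cv2) and the standard library are available. Lean on these libraries where they do the work, as an engineer would, in place of code of your own. Each camera call takes 0.05 s, during which the arm holds its last target.

## Working session

There is one attempt and no reset: what is moved stays moved. The work goes in short steps, Python scripts to look and compute and a shell command to move; the robot and the scene stay as the last step left them, time stands still between calls to the robot, and variables do not carry over. Pictures are saved under pics/ and viewed, and the job is handed in when it is done.

```bash
ls; mkdir -p pics; python3 - <<'E'
from cell import status, read_camera, get_calibration, robot
import cv2
print(status.observe()); print(robot.tcp_to_tips)
for n in ["scene","side","wrist"]:
    c=get_calibration(n); print(n,c)
    p,d=read_camera(n); cv2.imwrite(f"pics/{n}0.png",p[:,:,::-1]); 
    import numpy as np; np.save(f"pics/{n}0d.npy",d)
E
```

```text
pics
{'time': 0.0, 'qpos': array([-1.26300791e+00,  3.42746070e-01,  1.52500514e+00,  1.25520698e-06,
        1.27538889e+00, -1.45993923e-01]), 'qvel': array([ 0.00045142, -0.00044556, -0.00299727,  0.00091804,  0.00119352,
       -0.00137306]), 'joint_efforts': array([ 1.03851903e-04, -4.31238484e+01, -2.44222856e+01,  7.16771325e-02,
        5.57654025e-02, -1.25732709e-04]), 'tool_pos': array([ 0.23005237, -0.47149723,  0.24303697]), 'tool_rot': array([-1.57057002e+00,  1.53081151e-03, -1.11701418e+00]), 'contact_force': array([ 0.33713918,  0.12230244, -0.89325629]), 'torque': array([-0.02306914,  0.00652893,  0.0568925 ]), 'opening': 0.09178663251832465}
0.017
scene {'fx': 389.09266231167067, 'fy': 389.09266231167067, 'cx': 257.11944761640126, 'cy': 195.80046856791435, 'D': array([-0.09371659,  0.        ,  0.        ,  0.        ,  0.        ]), 'xyz': array([ 1.2290295 , -0.07638696,  0.97812482]), 'rotation': array([-2.45147532e+00, -2.34885835e-03,  1.35055767e+00])}
side {'fx': 384.62096984946373, 'fy': 384.62096984946373, 'cx': 259.54884971922087, 'cy': 193.27589225326813, 'D': array([-0.12744756,  0.        ,  0.        ,  0.        ,  0.        ]), 'xyz': array([0.48066917, 1.10694785, 0.85058565]), 'rotation': array([-2.18825312, -0.01851857, -3.07101746])}
wrist {'fx': 278.3840918389592, 'fy': 278.3840918389592, 'cx': 262.08817923920765, 'cy': 192.36994298876166, 'D': array([-0.06312166,  0.        ,  0.        ,  0.        ,  0.        ]), 'mount': array([[ 9.99999825e-01,  2.43345191e-04,  5.40095717e-04,
         5.12376709e-04],
       [-4.43893817e-04, -2.95924380e-01,  9.55211267e-01,
        -1.41655290e-01],
       [ 3.92273558e-04, -9.55211339e-01, -2.95924220e-01,
         8.06000409e-02],
       [ 0.00000000e+00,  0.00000000e+00,  0.00000000e+00,
         1.00000000e+00]])}
```

View pics/scene0.png

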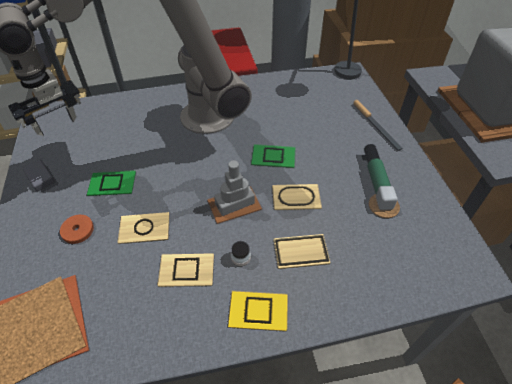

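View pics/side0.png

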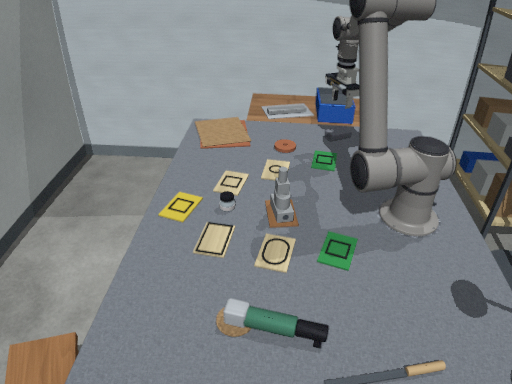

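View pics/wrist0.png

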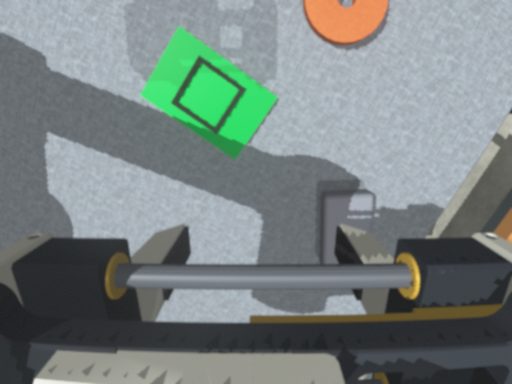

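```bash
cat > h.py <<'E'
import numpy as np, cv2
from scipy.spatial.transform import Rotation as R
from cell import status, read_camera, get_calibration, robot
def pose(name, st=None):
    c=get_calibration(name)
    if name!="wrist": return R.from_euler('xyz',c["rotation"]).as_matrix(), np.array(c["xyz"])
    st=st or status.observe(); Rt=R.from_euler('xyz',st["tool_rot"]).as_matrix(); M=np.array(c["mount"])
    return Rt@M[:3,:3], Rt@M[:3,3]+st["tool_pos"]
def K(c): return np.array([[c["fx"],0,c["cx"]],[0,c["fy"],c["cy"]],[0,0,1]])
def cast(name,px,z,P=None):
    c=get_calibration(name); Rm,t=P or pose(name)
    u=cv2.undistortPoints(np.float64(px).reshape(-1,1,2),K(c),np.array(c["D"])).reshape(-1,2)
    r=np.c_[u,np.ones(len(u))]@Rm.T
    return t+r*((z-t[2])/r[:,2])[:,None]
def cloud(name,d,P=None):
    c=get_calibration(name); Rm,t=P or pose(name)
    v,u=np.mgrid[:d.shape[0],:d.shape[1]]
    n=cv2.undistortPoints(np.float64(np.c_[u.ravel(),v.ravel()]).reshape(-1,1,2),K(c),np.array(c["D"])).reshape(-1,2)
    p=np.c_[n,np.ones(len(n))]*d.reshape(-1,1)
    return (p@Rm.T+t).reshape(*d.shape,3)
E
cat > m1.py <<'E'
from h import *
for n in ["scene","side"]:
    im=cv2.imread(f"pics/{n}0.png"); d=np.load(f"pics/{n}0d.npy")
    W=cloud(n,d); hsv=cv2.cvtColor(im,cv2.COLOR_BGR2HSV)
    h,s,v=cv2.split(hsv)
    # plywood plates: tan; fill with contour
    ok=(W[...,2]<0.03)&(W[...,2]>-0.02)&(d>0)&(W[...,0]>0.2)&(W[...,0]<0.95)&(abs(W[...,1])<.6)
    m=((h>13)&(h<30)&(s>50)&(s<160)&(v>120)&ok).astype(np.uint8)
    cs,_=cv2.findContours(m,cv2.RETR_EXTERNAL,cv2.CHAIN_APPROX_NONE)
    for c in cs:
        if cv2.contourArea(c)<250: continue
        fill=np.zeros_like(m); cv2.drawContours(fill,[cv2.convexHull(c)],-1,1,-1)
        pw=cast(n,c.reshape(-1,2),.006)[:,:2].astype(np.float32)
        r=cv2.minAreaRect(pw*1000)
        # dark rim within
        fill=cv2.erode(fill,np.ones((3,3),np.uint8))
        dk=((v<90)&(fill>0)).astype(np.uint8)
        c2,_=cv2.findContours(dk,cv2.RETR_EXTERNAL,cv2.CHAIN_APPROX_NONE)
        if not c2: print(n,c.mean(0),r,'norim');continue
        c2=max(c2,key=cv2.contourArea)
        q=cast(n,c2.reshape(-1,2),.010)[:,:2].astype(np.float32)
        r2=cv2.minAreaRect(q*1000)
        print(n,c.mean(0).round(),"plate",np.round(r[0],1),np.round(r[1]),round(r[2],1),"rim",np.round(r2[0],1),np.round(r2[1]),round(r2[2],1))
    for lo,hi in [(.18,.21),(.135,.148),(.09,.103),(.045,.056)]:
        k=(W[...,2]>lo)&(W[...,2]<hi)&(abs(W[...,0]-.6)<.25)&(abs(W[...,1])<.15)
        p=W[k]
        if len(p): print(n,lo,len(p),p.mean(0),p.min(0),p.max(0))
E
python3 m1.py; python3 - <<'E'
import cv2
a=cv2.imread('pics/scene0.png')[130:330,80:350]; b=cv2.imread('pics/side0.png')[140:280,150:370]
cv2.imwrite('pics/c1.png',cv2.resize(a,None,fx=2.9,fy=2.9,interpolation=2)); cv2.imwrite('pics/c2.png',cv2.resize(b,None,fx=3.5,fy=3.5,interpolation=2))
E
```

```text
scene [[ 45.28244275 330.32824427]] ((752.12353515625, -553.808837890625), (231.7830352783203, 181.63772583007812), 19.878374099731445) norim
scene [[186. 270.]] plate [ 663.7 -153.4] [152. 102.] 78.8 rim [ 664.1 -153. ] [70. 67.] 77.9
scene [[300.98412698 250.15873016]] ((673.3143920898438, 181.28250122070312), (131.5377960205078, 74.39417266845703), 83.16543579101562) norim
scene [[144. 227.]] plate [ 491.  -265.2] [153. 103.] 83.6 rim [ 492.4 -265.8] [57. 56.] 77.9
scene [[296. 196.]] plate [474.5 224.5] [152. 103.] 79.1 rim [476.9 222.9] [117.  75.] 77.5
scene 0.18 86 [0.46835959 0.02748028 0.18944781] [0.45108231 0.01374706 0.18089603] [0.48229292 0.04242227 0.19337353]
scene 0.135 101 [0.47578216 0.02415353 0.14304127] [0.44837751 0.00258184 0.13528687] [0.48847663 0.04945801 0.1477591 ]
scene 0.09 189 [0.47335213 0.02295053 0.09771575] [ 0.44311428 -0.01561788  0.09006011] [0.49255305 0.06948368 0.10284773]
scene 0.045 400 [0.55402105 0.01126842 0.05224175] [ 0.43833083 -0.03720838  0.04501402] [0.68449727 0.08624986 0.05595349]
side [[229.1827957  324.96774194]] ((588.2557983
[... 435 characters left out ...]
.]] plate [ 495.3 -257.8] [154. 100.] 83.2 rim [ 507.4 -250.3] [23. 54.] 30.7
side [[222.12295082 136.49180328]] ((757.4476318359375, -553.0308837890625), (232.2325439453125, 184.61868286132812), 19.409687042236328) norim
side 0.18 51 [0.46780069 0.03399174 0.18712416] [0.45394767 0.01682913 0.18035049] [0.4806636  0.04514803 0.19044438]
side 0.135 73 [0.46715457 0.03995177 0.14126942] [0.44437802 0.01463866 0.13545752] [0.49209093 0.0545167  0.14799387]
side 0.09 102 [0.46428364 0.05296443 0.09622122] [0.43866344 0.00644428 0.09054328] [0.49413235 0.07285113 0.10289329]
side 0.045 248 [0.54706199 0.03874225 0.05104564] [ 0.42506748 -0.02097638  0.04500752] [0.68530299 0.09029738 0.05585484]
```

View pics/c1.png

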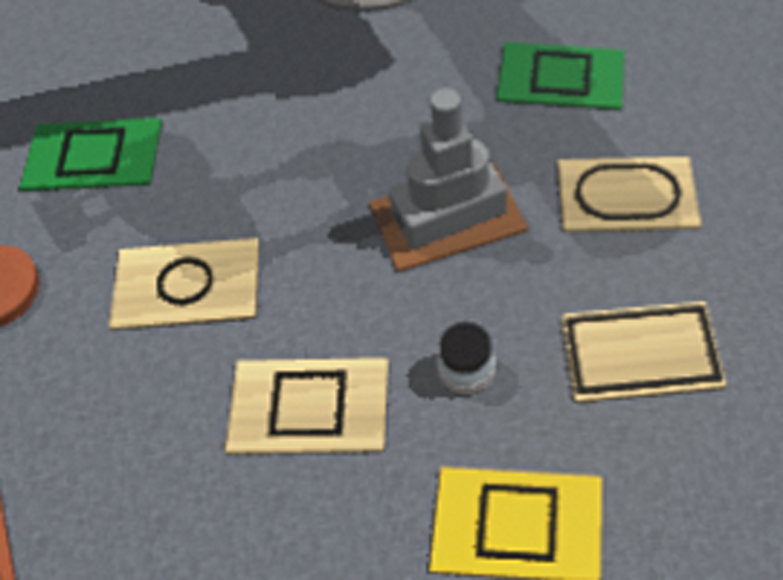

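View pics/c2.png

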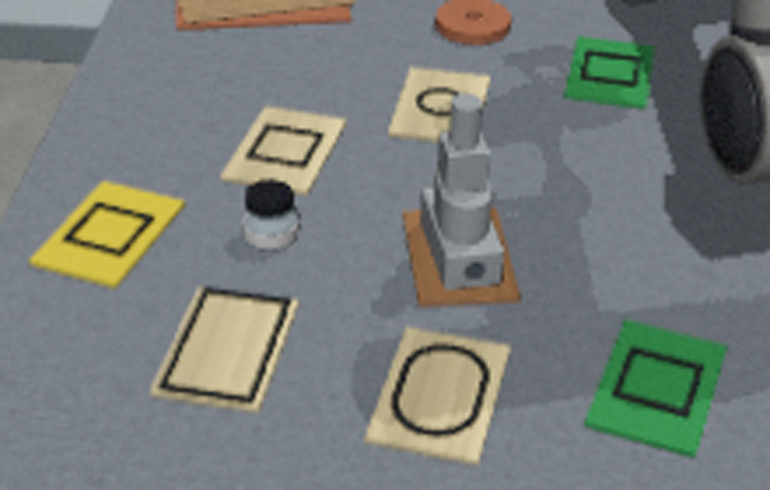

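```bash
cat >> h.py <<'E'
def plan(pos,yawdeg):
    st=status.observe(); Rt=R.from_euler('xyz',st["tool_rot"]).as_matrix()
    d=Rt.T@(np.array(pos)-st["tool_pos"])
    Rg=R.from_euler('xyz',[-np.pi/2,0,np.radians(yawdeg)]).as_matrix()
    rv=R.from_matrix(Rt.T@Rg).as_rotvec()
    print("t",round(st["time"],2),"pos",st["tool_pos"].round(4),"rot",np.degrees(st["tool_rot"]).round(2),"F",st["contact_force"].round(1),"op",round(st["opening"],4))
    print("d",d.round(4),"rv",rv.round(4),"dist",round(np.linalg.norm(d),3))
E
python3 -c "
from h import *
plan([.468,-.035,.34],-11)
W=cloud('side',np.load('pics/side0d.npy'));im=cv2.imread('pics/side0.png')
W2=cloud('scene',np.load('pics/scene0d.npy'))
print(cast('scene',[[240,244]],.055),cast('side',[[227,197]],.055))
"
```

```text
t 0.15 pos [ 0.2301 -0.4716  0.2432] rot [-8.999e+01  6.000e-02 -6.400e+01] F [-0.1 -0.6  0.6] op 0.0917
d [-0.2882 -0.0964  0.4052] rv [-7.00e-04 -9.25e-01 -1.00e-03] dist 0.507
[[0.64594019 0.00734035 0.055     ]] [[0.65746359 0.02172257 0.055     ]]
```

```bash
python3 -m creep '[{"dx":-0.01,"dy":-0.03,"dz":0.015,"ry":-0.05},{"dx":-0.035,"dy":-0.06,"dz":0.05,"ry":-0.13},{"dx":-0.065,"dy":-0.08,"dz":0.09,"ry":-0.22},{"dx":-0.095,"dy":-0.096,"dz":0.135,"ry":-0.32},{"dx":-0.128,"dy":-0.096,"dz":0.18,"ry":-0.42},{"dx":-0.16,"dy":-0.096,"dz":0.225,"ry":-0.52},{"dx":-0.192,"dy":-0.096,"dz":0.27,"ry":-0.62},{"dx":-0.224,"dy":-0.096,"dz":0.315,"ry":-0.72},{"dx":-0.253,"dy":-0.096,"dz":0.355,"ry":-0.82},{"dx":-0.275,"dy":-0.096,"dz":0.387,"ry":-0.89},{"dx":-0.288,"dy":-0.096,"dz":0.405,"ry":-0.925},{"dx":-0.288,"dy":-0.096,"dz":0.405,"ry":-0.925},{"dx":-0.288,"dy":-0.096,"dz":0.405,"ry":-0.925}]'
python3 - <<'E'
from h import *
plan([.468,-.035,.34],-11)
p,d=read_camera("wrist"); cv2.imwrite("pics/w1.png",p[:,:,::-1]); np.save("pics/w1d.npy",d)
E
```

```text
t 0.15 pos [ 0.2301 -0.4716  0.2432] rot [-8.999e+01  6.000e-02 -6.400e+01] F [-0.1 -0.6  0.6] op 0.0917
d [-0.2882 -0.0964  0.4052] rv [-7.00e-04 -9.25e-01 -1.00e-03] dist 0.507invalid input at $[0]: expected keys dx, dy, dz, rx, ry, rz, gripper
```

View pics/w1.png

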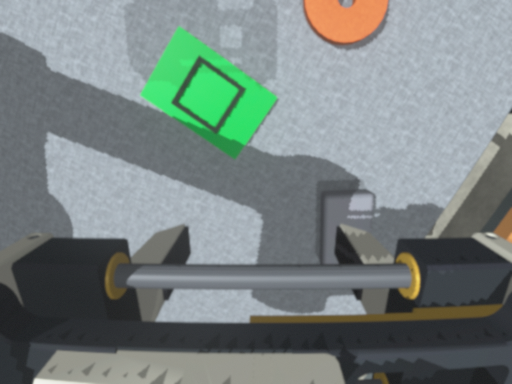

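All seven keys are required; same move with full rows.

```bash
python3 -m creep '[{"dx":-0.01,"dy":-0.03,"dz":0.015,"rx":0,"ry":-0.05,"rz":0,"gripper":1},{"dx":-0.035,"dy":-0.06,"dz":0.05,"rx":0,"ry":-0.13,"rz":0,"gripper":1},{"dx":-0.065,"dy":-0.08,"dz":0.09,"rx":0,"ry":-0.22,"rz":0,"gripper":1},{"dx":-0.095,"dy":-0.096,"dz":0.135,"rx":0,"ry":-0.32,"rz":0,"gripper":1},{"dx":-0.128,"dy":-0.096,"dz":0.18,"rx":0,"ry":-0.42,"rz":0,"gripper":1},{"dx":-0.16,"dy":-0.096,"dz":0.225,"rx":0,"ry":-0.52,"rz":0,"gripper":1},{"dx":-0.192,"dy":-0.096,"dz":0.27,"rx":0,"ry":-0.62,"rz":0,"gripper":1},{"dx":-0.224,"dy":-0.096,"dz":0.315,"rx":0,"ry":-0.72,"rz":0,"gripper":1},{"dx":-0.253,"dy":-0.096,"dz":0.355,"rx":0,"ry":-0.82,"rz":0,"gripper":1},{"dx":-0.275,"dy":-0.096,"dz":0.387,"rx":0,"ry":-0.89,"rz":0,"gripper":1},{"dx":-0.288,"dy":-0.096,"dz":0.405,"rx":0,"ry":-0.925,"rz":0,"gripper":1},{"dx":-0.288,"dy":-0.096,"dz":0.405,"rx":0,"ry":-0.925,"rz":0,"gripper":1},{"dx":-0.288,"dy":-0.096,"dz":0.405,"rx":0,"ry":-0.925,"rz":0,"gripper":1}]'
python3 - <<'E'
from h import *
plan([.468,-.035,.34],-11)
p,d=read_camera("wrist"); cv2.imwrite("pics/w2.png",p[:,:,::-1]); np.save("pics/w2d.npy",d)
E
```

```text
time: 1.82
tool_pos: [0.4676, -0.0359, 0.3396]
tool_rot: [-1.571, 0.0, -0.193]
contact_force: [0.1, 0.8, -0.1]
opening: 0.0919
t 1.82 pos [ 0.4676 -0.0359  0.3396] rot [-9.003e+01  2.000e-02 -1.103e+01] F [ 0.1  0.8 -0.1] op 0.0919
d [ 0.0002 -0.0004  0.001 ] rv [ 0.0005 -0.0006 -0.0004] dist 0.001
```

View pics/w2.png

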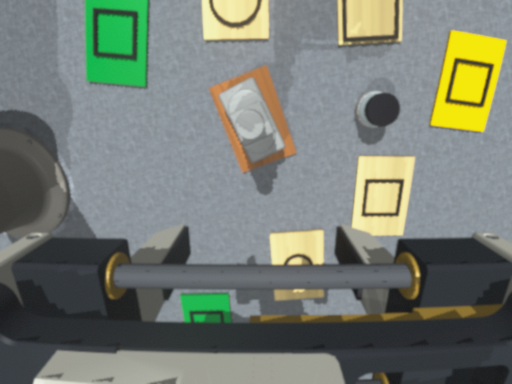

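```bash
python3 - <<'E'
from h import *
im=cv2.imread("pics/w2.png"); d=np.load("pics/w2d.npy")
cv2.imwrite("pics/w2c.png",cv2.resize(im[60:180,195:310],None,fx=5,fy=5,interpolation=2))
W=cloud("wrist",d); h,s,v=cv2.split(cv2.cvtColor(im,cv2.COLOR_BGR2HSV)); P=pose("wrist")
ok=(W[...,2]<0.03)&(W[...,2]>-0.02)
m=((h>13)&(h<30)&(s>50)&(s<160)&(v>120)&ok).astype(np.uint8)
cs,_=cv2.findContours(m,cv2.RETR_EXTERNAL,cv2.CHAIN_APPROX_NONE)
for c in cs:
    if cv2.contourArea(c)<250: continue
    r=cv2.minAreaRect((cast("wrist",c.reshape(-1,2),.006,P)[:,:2]*1000).astype(np.float32))
    print(c.mean(0).round(),"plate",np.round(r[0],1),np.round(r[1]),round(r[2],1))
g=(s<50)&(v>60)
for zt in (.190,.144,.098,.052):
    k=(abs(W[...,2]-zt)<.012)&(abs(W[...,0]-.47)<.09)&(abs(W[...,1]-.02)<.1)
    p=W[k]; r=cv2.minAreaRect((p[:,:2]*1000).astype(np.float32))
    print(zt,k.sum(),p.mean(0).round(4),np.round(r[0],1),np.round(r[1]),round(r[2],1))
E
```

```text
[[298. 294.]] plate [ 486.2 -332. ] [ 25. 101.] 78.8
[[297. 246.]] plate [ 498.7 -224.3] [ 74. 101.] 83.0
[[382. 193.]] plate [ 666.3 -153.2] [152. 103.] 79.1
[[251. 116.]] plate [464.9  22.5] [ 96. 146.] 9.3
[[370.  18.]] plate [673.2 141.5] [53. 77.] 81.0
[[235.   8.]] plate [469.4 189.6] [31. 68.] 78.4
[[235.  23.]] plate [467.6 176.9] [ 57. 101.] 78.4
0.19 664 [0.468  0.0277 0.1906] [468.   27.5] [28. 29.] 78.7
0.144 602 [0.4699 0.0272 0.1443] [467.5  25.9] [42. 43.] 13.5
0.098 880 [0.4671 0.0299 0.0987] [466.3  25.5] [50. 87.] 9.8
0.052 941 [0.4672 0.0288 0.0519] [465.2  23.9] [ 60. 116.] 15.5
```

View pics/w2c.png

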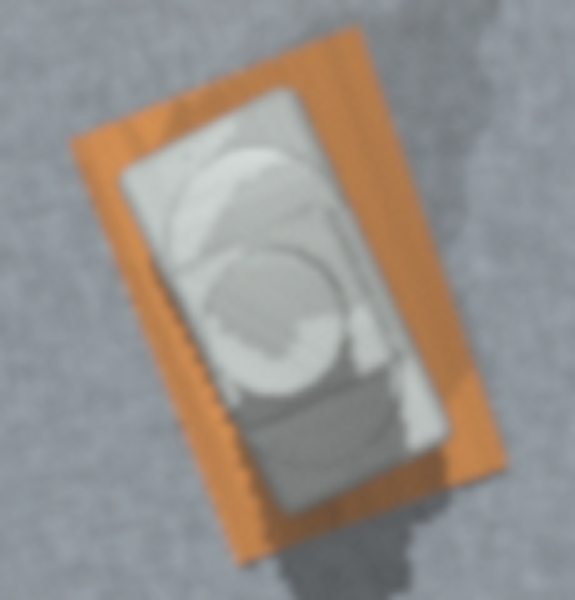

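```bash
python3 -c "
from h import *
plan([.468,.0275,.168],-11)"
```

```text
t 1.88 pos [ 0.4676 -0.0362  0.3397] rot [-9.002e+01  1.000e-02 -1.107e+01] F [-0.4  0.2  0.1] op 0.0918
d [-0.0118  0.1716  0.0626] rv [ 0.0004 -0.0012 -0.0002] dist 0.183
```

```bash
python3 -m creep '[{"dx":-0.003,"dy":0.01,"dz":0.02,"rx":0,"ry":0,"rz":0,"gripper":1},{"dx":-0.008,"dy":0.02,"dz":0.045,"rx":0,"ry":0,"rz":0,"gripper":1},{"dx":-0.012,"dy":0.035,"dz":0.0625,"rx":0,"ry":0,"rz":0,"gripper":1},{"dx":-0.012,"dy":0.07,"dz":0.0625,"rx":0,"ry":0,"rz":0,"gripper":1},{"dx":-0.012,"dy":0.105,"dz":0.0625,"rx":0,"ry":0,"rz":0,"gripper":1},{"dx":-0.012,"dy":0.135,"dz":0.0625,"rx":0,"ry":0,"rz":0,"gripper":1},{"dx":-0.012,"dy":0.155,"dz":0.0625,"rx":0,"ry":0,"rz":0,"gripper":1},{"dx":-0.012,"dy":0.167,"dz":0.0625,"rx":0,"ry":0,"rz":0,"gripper":1},{"dx":-0.012,"dy":0.171,"dz":0.0625,"rx":0,"ry":0,"rz":0,"gripper":1},{"dx":-0.012,"dy":0.171,"dz":0.0625,"rx":0,"ry":0,"rz":0,"gripper":1}]'
python3 - <<'E'
from h import *
plan([.468,.0275,.168],-11)
p,d=read_camera("wrist"); cv2.imwrite("pics/w3.png",p[:,:,::-1])
E
```

```text
time: 3.12
tool_pos: [0.4683, 0.0279, 0.1691]
tool_rot: [-1.571, -0.001, -0.192]
contact_force: [0.5, 0.1, -0.5]
opening: 0.0918
t 3.12 pos [0.4683 0.0279 0.1691] rot [-9.000e+01 -4.000e-02 -1.103e+01] F [ 0.5  0.1 -0.5] op 0.0918
d [-0.0003  0.0011 -0.0004] rv [ 0.0001 -0.0004  0.0008] dist 0.001
```

View pics/w3.png

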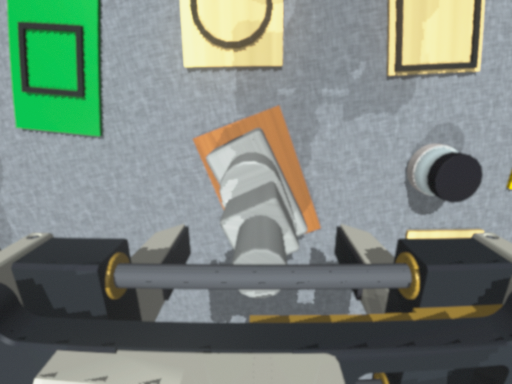

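```bash
python3 -m creep '[{"dx":0,"dy":0,"dz":0,"rx":0,"ry":0,"rz":0,"gripper":0.5},{"dx":0,"dy":0,"dz":0,"rx":0,"ry":0,"rz":0,"gripper":0.4},{"dx":0,"dy":0,"dz":0,"rx":0,"ry":0,"rz":0,"gripper":0.25},{"dx":0,"dy":0,"dz":0,"rx":0,"ry":0,"rz":0,"gripper":0.2},{"dx":0,"dy":0,"dz":0,"rx":0,"ry":0,"rz":0,"gripper":0.2},{"dx":0,"dy":0,"dz":0,"rx":0,"ry":0,"rz":0,"gripper":0.2}]' 20
```

```text
time: 3.92
tool_pos: [0.4681, 0.0282, 0.1687]
tool_rot: [-1.571, -0.0, -0.192]
contact_force: [-0.1, 0.7, 0.9]
opening: 0.0363
```

```bash
python3 -m creep '[{"dx":0,"dy":0,"dz":0,"rx":0,"ry":0,"rz":0,"gripper":0},{"dx":0,"dy":0,"dz":0,"rx":0,"ry":0,"rz":0,"gripper":0},{"dx":0,"dy":0,"dz":0,"rx":0,"ry":0,"rz":0,"gripper":0},{"dx":0,"dy":0,"dz":0,"rx":0,"ry":0,"rz":0,"gripper":0}]' 20; python3 -c "
from h import *
plan([.495,-.34,.25],-11)"
```

```text
time: 4.42
tool_pos: [0.468, 0.0282, 0.1687]
tool_rot: [-1.571, 0.0, -0.192]
contact_force: [-0.3, -0.7, -0.7]
opening: 0.0295
t 4.42 pos [0.468  0.0282 0.1687] rot [-90.01   0.   -11.  ] F [-0.3 -0.7 -0.7] op 0.0295
d [ 0.0967 -0.0813 -0.3563] rv [ 0.0001 -0.0001 -0.    ] dist 0.378
```

```bash
python3 -m creep '[{"dx":0,"dy":-0.005,"dz":0,"rx":0,"ry":0,"rz":0,"gripper":0},{"dx":0,"dy":-0.02,"dz":0,"rx":0,"ry":0,"rz":0,"gripper":0},{"dx":0,"dy":-0.045,"dz":0,"rx":0,"ry":0,"rz":0,"gripper":0},{"dx":0,"dy":-0.07,"dz":-0.005,"rx":0,"ry":0,"rz":0,"gripper":0},{"dx":0.005,"dy":-0.081,"dz":-0.02,"rx":0,"ry":0,"rz":0,"gripper":0},{"dx":0.012,"dy":-0.081,"dz":-0.045,"rx":0,"ry":0,"rz":0,"gripper":0},{"dx":0.021,"dy":-0.081,"dz":-0.08,"rx":0,"ry":0,"rz":0,"gripper":0},{"dx":0.032,"dy":-0.081,"dz":-0.12,"rx":0,"ry":0,"rz":0,"gripper":0},{"dx":0.043,"dy":-0.081,"dz":-0.16,"rx":0,"ry":0,"rz":0,"gripper":0},{"dx":0.054,"dy":-0.081,"dz":-0.2,"rx":0,"ry":0,"rz":0,"gripper":0},{"dx":0.065,"dy":-0.081,"dz":-0.24,"rx":0,"ry":0,"rz":0,"gripper":0},{"dx":0.076,"dy":-0.081,"dz":-0.28,"rx":0,"ry":0,"rz":0,"gripper":0},{"dx":0.086,"dy":-0.081,"dz":-0.315,"rx":0,"ry":0,"rz":0,"gripper":0},{"dx":0.093,"dy":-0.081,"dz":-0.342,"rx":0,"ry":0,"rz":0,"gripper":0},{"dx":0.097,"dy":-0.081,"dz":-0.356,"rx":0,"ry":0,"rz":0,"gripper":0},{"dx":0.097,"dy":-0.081,"dz":-0.356,"rx":0,"ry":0,"rz":0,"gripper":0},{"dx":0.097,"dy":-0.081,"dz":-0.356,"rx":0,"ry":0,"rz":0,"gripper":0}]' 20
cat > nest.py <<'E'
from h import *
import sys
tag=sys.argv[1]; P=pose("wrist"); p,d=read_camera("wrist"); im=p[:,:,::-1].copy()
cv2.imwrite(f"pics/{tag}.png",im); np.save(f"pics/{tag}d.npy",d)
W=cloud("wrist",d,P); h,s,v=cv2.split(cv2.cvtColor(im,cv2.COLOR_BGR2HSV))
m=((h>13)&(h<30)&(s>50)&(s<160)&(v>90)&(W[...,2]<.03)&(W[...,2]>-.02)).astype(np.uint8)
cs,_=cv2.findContours(m,cv2.RETR_EXTERNAL,cv2.CHAIN_APPROX_NONE)
for c in cs:
    if cv2.contourArea(c)<250: continue
    r=cv2.minAreaRect((cast("wrist",c.reshape(-1,2),.006,P)[:,:2]*1000).astype(np.float32))
    fill=np.zeros_like(m); cv2.drawContours(fill,[cv2.convexHull(c)],-1,1,-1)
    fill=cv2.erode(fill,np.ones((3,3),np.uint8))
    dk=((v<80)&(fill>0)).astype(np.uint8); o="norim"
    c2,_=cv2.findContours(dk,cv2.RETR_EXTERNAL,cv2.CHAIN_APPROX_NONE)
    if c2:
        q=cast("wrist",max(c2,key=cv2.contourArea).reshape(-1,2),.010,P)[:,:2]*1000
        r2=cv2.minAreaRect(q.astype(np.float32)); o=(np.round(r2[0],1),np.round(r2[1]),round(r2[2],1))
    print(c.mean(0).round(),"plate",np.round(r[0],1),np.round(r[1]),round(r[2],1),"rim",o)
st=status.observe(); print("pos",st["tool_pos"].round(4),"op",round(st["opening"],4))
E
python3 nest.py w4
```

```text
time: 6.55
tool_pos: [0.4953, -0.3389, 0.2497]
tool_rot: [-1.57, 0.0, -0.191]
contact_force: [0.5, -0.4, -1.0]
opening: 0.0293
[[434. 302.]] plate [ 737.1 -630. ] [68. 78.] 79.6 rim norim
[[460. 229.]] plate [ 774.  -512.1] [178. 116.] 20.1 rim norim
[[250. 109.]] plate [ 494.4 -264.9] [152. 102.] 83.4 rim norim
[[369.  10.]] plate [ 663.7 -169.9] [24. 62.] 81.1 rim norim
[[366.  31.]] plate [ 658.6 -192. ] [ 73. 102.] 79.2 rim (array([ 691., -187.]), array([10.,  3.]), 61.5)
pos [ 0.4954 -0.3388  0.2498] op 0.0293
```

View pics/w4.png

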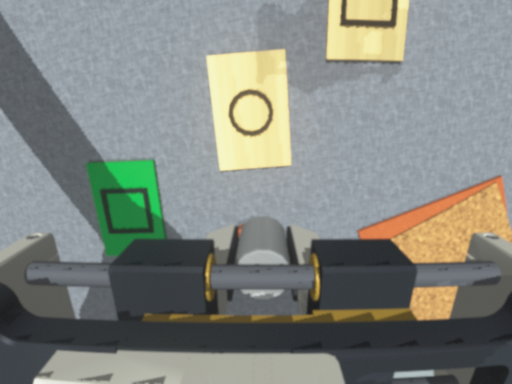

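```bash
python3 - <<'E'
from h import *
im=cv2.imread("pics/w4.png")[45:175,200:300]; v=cv2.cvtColor(im,cv2.COLOR_BGR2HSV)[...,2]
m=np.zeros_like(v); m[35:100,20:80]=(v[35:100,20:80]<140)
c,_=cv2.findContours(m,cv2.RETR_EXTERNAL,cv2.CHAIN_APPROX_NONE); c=max(c,key=cv2.contourArea).reshape(-1,2)+[200,45]
q=cast("wrist",c,.010)[:,:2]*1000; print(cv2.fitEllipse(q.astype(np.float32)))
plan([.494,-.265,.030],-11)
E
```

```text
((494.4619445800781, -264.8948059082031), (55.24266815185547, 56.552181243896484), 168.56382751464844)
t 6.6 pos [ 0.4954 -0.3388  0.2498] rot [-8.998e+01  1.000e-02 -1.094e+01] F [ 1.1 -0.1 -0.5] op 0.0293
d [-0.0154  0.2198  0.0721] rv [-0.0003  0.001  -0.0001] dist 0.232
```

```bash
python3 -m creep '[{"dx":-0.005,"dy":0.005,"dz":0.02,"rx":0,"ry":0,"rz":0,"gripper":0},{"dx":-0.01,"dy":0.02,"dz":0.045,"rx":0,"ry":0,"rz":0,"gripper":0},{"dx":-0.015,"dy":0.045,"dz":0.065,"rx":0,"ry":0,"rz":0,"gripper":0},{"dx":-0.0155,"dy":0.075,"dz":0.072,"rx":0,"ry":0,"rz":0,"gripper":0},{"dx":-0.0155,"dy":0.11,"dz":0.072,"rx":0,"ry":0,"rz":0,"gripper":0},{"dx":-0.0155,"dy":0.145,"dz":0.072,"rx":0,"ry":0,"rz":0,"gripper":0},{"dx":-0.0155,"dy":0.175,"dz":0.072,"rx":0,"ry":0,"rz":0,"gripper":0},{"dx":-0.0155,"dy":0.196,"dz":0.072,"rx":0,"ry":0,"rz":0,"gripper":0},{"dx":-0.0155,"dy":0.208,"dz":0.072,"rx":0,"ry":0,"rz":0,"gripper":0},{"dx":-0.0155,"dy":0.213,"dz":0.072,"rx":0,"ry":0,"rz":0,"gripper":0},{"dx":-0.0155,"dy":0.215,"dz":0.072,"rx":0,"ry":0,"rz":0,"gripper":0},{"dx":-0.0155,"dy":0.215,"dz":0.072,"rx":0,"ry":0,"rz":0,"gripper":0}]' 20
python3 - <<'E'
from h import *
plan([.4944,-.2649,.0307],-11)
p,d=read_camera("wrist"); cv2.imwrite("pics/w5.png",p[:,:,::-1])
E
```

```text
time: 8.1
tool_pos: [0.4942, -0.2664, 0.0353]
tool_rot: [-1.571, -0.001, -0.192]
contact_force: [-0.6, -0.1, -1.1]
opening: 0.0296
t 8.1 pos [ 0.4942 -0.2664  0.0353] rot [-9.003e+01 -6.000e-02 -1.100e+01] F [-0.6 -0.1 -1.1] op 0.0296
d [-0.0001  0.0046  0.0015] rv [0.0006 0.     0.001 ] dist 0.005
```

View pics/w5.png

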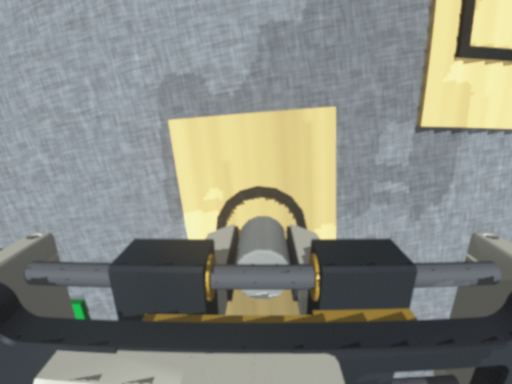

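```bash
python3 -m creep '[{"dx":0,"dy":0.001,"dz":0.0015,"rx":0,"ry":0,"rz":0,"gripper":0},{"dx":0,"dy":0.002,"dz":0.0015,"rx":0,"ry":0,"rz":0,"gripper":0},{"dx":0,"dy":0.003,"dz":0.0015,"rx":0,"ry":0,"rz":0,"gripper":0},{"dx":0,"dy":0.0035,"dz":0.0015,"rx":0,"ry":0,"rz":0,"gripper":0},{"dx":0,"dy":0.0035,"dz":0.0015,"rx":0,"ry":0,"rz":0,"gripper":0}]' 20
python3 -m creep '[{"dx":0,"dy":0.0005,"dz":0,"rx":0,"ry":0,"rz":0,"gripper":0},{"dx":0,"dy":0.001,"dz":0,"rx":0,"ry":0,"rz":0,"gripper":0},{"dx":0,"dy":0.001,"dz":0,"rx":0,"ry":0,"rz":0,"gripper":0}]' 20
```

```text
time: 8.78
tool_pos: [0.4942, -0.2647, 0.0312]
tool_rot: [-1.571, 0.0, -0.192]
contact_force: [-0.5, -0.3, 0.1]
opening: 0.0299
time: 9.15
tool_pos: [0.4942, -0.2647, 0.0306]
tool_rot: [-1.571, -0.0, -0.192]
contact_force: [-1.8, 0.5, 4.5]
opening: 0.0296
```

```bash
python3 -m creep '[{"dx":0,"dy":0,"dz":0,"rx":0,"ry":0,"rz":0,"gripper":0.4},{"dx":0,"dy":0,"dz":0,"rx":0,"ry":0,"rz":0,"gripper":0.6},{"dx":0,"dy":0,"dz":0,"rx":0,"ry":0,"rz":0,"gripper":0.8},{"dx":0,"dy":0,"dz":0,"rx":0,"ry":0,"rz":0,"gripper":1},{"dx":0,"dy":0,"dz":0,"rx":0,"ry":0,"rz":0,"gripper":1},{"dx":0,"dy":0,"dz":0,"rx":0,"ry":0,"rz":0,"gripper":1},{"dx":0,"dy":-0.01,"dz":0,"rx":0,"ry":0,"rz":0,"gripper":1},{"dx":0,"dy":-0.03,"dz":0,"rx":0,"ry":0,"rz":0,"gripper":1},{"dx":0,"dy":-0.06,"dz":0,"rx":0,"ry":0,"rz":0,"gripper":1},{"dx":0,"dy":-0.1,"dz":0,"rx":0,"ry":0,"rz":0,"gripper":1},{"dx":0,"dy":-0.15,"dz":0,"rx":0,"ry":0,"rz":0,"gripper":1},{"dx":0,"dy":-0.2,"dz":0,"rx":0,"ry":0,"rz":0,"gripper":1},{"dx":0,"dy":-0.22,"dz":0,"rx":0,"ry":0,"rz":0,"gripper":1}]'
python3 - <<'E'
from h import *
plan([.4675,.026,.3],13)
p,d=read_camera("scene"); cv2.imwrite("pics/s6.png",cv2.resize(p[120:330,80:350,::-1],None,fx=2.8,fy=2.8,interpolation=2))
P=pose("scene");W=cloud("scene",d,P)
for zt,c in ((.052,(.494,-.265)),(.144,(.467,.026))):
    k=(abs(W[...,2]-zt)<.01)&(abs(W[...,0]-c[0])<.06)&(abs(W[...,1]-c[1])<.06); p=W[k]
    r=cv2.minAreaRect((p[:,:2]*1000).astype(np.float32)); print(zt,k.sum(),p[:,2].mean(),r)
E
```

```text
time: 10.78
tool_pos: [0.4949, -0.2652, 0.2546]
tool_rot: [-1.573, -0.006, -0.192]
contact_force: [1.1, 0.1, -0.6]
opening: 0.0917
t 10.78 pos [ 0.4949 -0.2652  0.2546] rot [-90.15  -0.32 -10.99] F [ 1.1  0.1 -0.6] op 0.0917
d [-0.0822 -0.0466  0.2805] rv [ 0.0038 -0.4188  0.005 ] dist 0.296
0.052 82 0.05165681623448617 ((494.571044921875, -264.33154296875), (28.195287704467773, 29.487363815307617), 77.05860137939453)
0.144 187 0.14324682572234365 ((463.52642822265625, 25.658157348632812), (46.771480560302734, 42.56725311279297), 11.578110694885254)
```

View pics/s6.png

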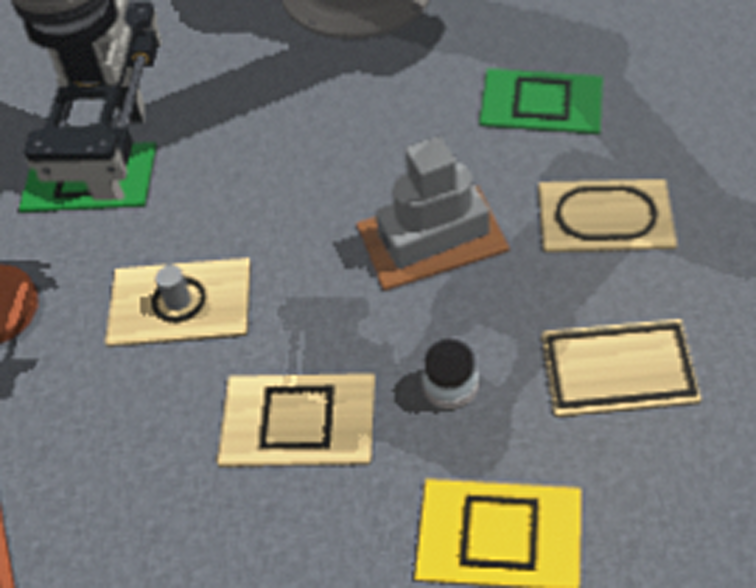

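```bash
python3 -c "
from h import *
plan([.475,-.04,.27],13)"
```

```text
t 10.82 pos [ 0.4954 -0.2655  0.256 ] rot [-90.21  -0.44 -10.99] F [0.6 0.5 1.9] op 0.092
d [-0.0629 -0.0153  0.2174] rv [ 0.0052 -0.4188  0.0067] dist 0.227
```

```bash
python3 -m creep '[{"dx":-0.008,"dy":-0.01,"dz":0.025,"rx":0,"ry":-0.05,"rz":0,"gripper":1},{"dx":-0.02,"dy":-0.015,"dz":0.065,"rx":0,"ry":-0.13,"rz":0,"gripper":1},{"dx":-0.033,"dy":-0.015,"dz":0.11,"rx":0,"ry":-0.22,"rz":0,"gripper":1},{"dx":-0.045,"dy":-0.015,"dz":0.155,"rx":0,"ry":-0.31,"rz":0,"gripper":1},{"dx":-0.057,"dy":-0.015,"dz":0.195,"rx":0,"ry":-0.38,"rz":0,"gripper":1},{"dx":-0.063,"dy":-0.015,"dz":0.217,"rx":0,"ry":-0.419,"rz":0,"gripper":1},{"dx":-0.063,"dy":-0.015,"dz":0.217,"rx":0,"ry":-0.419,"rz":0,"gripper":1},{"dx":-0.063,"dy":-0.015,"dz":0.217,"rx":0,"ry":-0.419,"rz":0,"gripper":1}]'
cat > stk.py <<'E'
from h import *
import sys
tag=sys.argv[1]; P=pose("wrist"); p,d=read_camera("wrist"); cv2.imwrite(f"pics/{tag}.png",p[:,:,::-1]); np.save(f"pics/{tag}d.npy",d)
W=cloud("wrist",d,P)
for zt in (.144,.098,.052):
    k=(abs(W[...,2]-zt)<.006)&(abs(W[...,0]-.47)<.09)&(abs(W[...,1]-.02)<.1); q=W[k]
    if len(q)<30: continue
    r=cv2.minAreaRect((q[:,:2]*1000).astype(np.float32)); print(zt,k.sum(),q[:,2].mean().round(4),np.round(r[0],1),np.round(r[1],1),round(r[2],1))
E
python3 stk.py w7
```

```text
time: 11.82
tool_pos: [0.4734, -0.0396, 0.2649]
tool_rot: [-1.571, 0.001, 0.227]
contact_force: [0.7, -0.2, -0.0]
opening: 0.0918
0.144 2025 0.1444 [467.2  25.8] [41.3 40.9] 13.1
0.098 1335 0.0985 [465.1  25.7] [48.1 87.3] 9.6
0.052 1256 0.0519 [465.   24.7] [ 60.2 116.6] 14.9
```

View pics/w7.png

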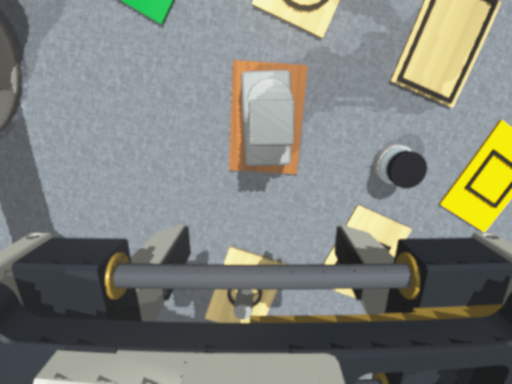

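```bash
python3 -c "
from h import *
plan([.467,.026,.1225],13.1)"
```

```text
t 11.88 pos [ 0.4735 -0.04    0.265 ] rot [-9.000e+01  4.000e-02  1.299e+01] F [ 0.1  0.6 -0. ] op 0.092
d [0.0086 0.1425 0.0657] rv [ 0.     -0.002  -0.0006] dist 0.157
```

```bash
python3 -m creep '[{"dx":0.003,"dy":0.005,"dz":0.02,"rx":0,"ry":0,"rz":0,"gripper":1},{"dx":0.006,"dy":0.015,"dz":0.045,"rx":0,"ry":0,"rz":0,"gripper":1},{"dx":0.0085,"dy":0.035,"dz":0.0645,"rx":0,"ry":0,"rz":0,"gripper":1},{"dx":0.0085,"dy":0.065,"dz":0.0655,"rx":0,"ry":0,"rz":0,"gripper":1},{"dx":0.0085,"dy":0.095,"dz":0.0655,"rx":0,"ry":0,"rz":0,"gripper":1},{"dx":0.0085,"dy":0.12,"dz":0.0655,"rx":0,"ry":0,"rz":0,"gripper":1},{"dx":0.0085,"dy":0.135,"dz":0.0655,"rx":0,"ry":0,"rz":0,"gripper":1},{"dx":0.0085,"dy":0.1425,"dz":0.0655,"rx":0,"ry":0,"rz":0,"gripper":1},{"dx":0.0085,"dy":0.1425,"dz":0.0655,"rx":0,"ry":0,"rz":0,"gripper":1},{"dx":0.0085,"dy":0.1425,"dz":0.0655,"rx":0,"ry":0,"rz":0,"gripper":0.7},{"dx":0.0085,"dy":0.1425,"dz":0.0655,"rx":0,"ry":0,"rz":0,"gripper":0.5},{"dx":0.0085,"dy":0.1425,"dz":0.0655,"rx":0,"ry":0,"rz":0,"gripper":0.3},{"dx":0.0085,"dy":0.1425,"dz":0.0655,"rx":0,"ry":0,"rz":0,"gripper":0.2},{"dx":0.0085,"dy":0.1425,"dz":0.0655,"rx":0,"ry":0,"rz":0,"gripper":0},{"dx":0.0085,"dy":0.1425,"dz":0.0655,"rx":0,"ry":0,"rz":0,"gripper":0},{"dx":0.0085,"dy":0.1425,"dz":0.0655,"rx":0,"ry":0,"rz":0,"gripper":0},{"dx":0.0085,"dy":0.1425,"dz":0.0655,"rx":0,"ry":0,"rz":0,"gripper":0}]' 25
python3 -c "
from h import *
plan([.65,-.23,.2],-11)"
```

```text
time: 14.0
tool_pos: [0.4673, 0.0261, 0.1227]
tool_rot: [-1.571, 0.0, 0.227]
contact_force: [-0.0, 0.5, 1.0]
opening: 0.0417
t 14.0 pos [0.4673 0.0261 0.1227] rot [-90.     0.    13.01] F [-0.   0.5  1. ] op 0.0417
d [ 0.1204 -0.0773 -0.2907] rv [ 1.00e-04  4.19e-01 -0.00e+00] dist 0.324
```

```bash
python3 -m creep '[{"dx":0,"dy":-0.005,"dz":0,"rx":0,"ry":0,"rz":0,"gripper":0},{"dx":0,"dy":-0.02,"dz":0,"rx":0,"ry":0,"rz":0,"gripper":0},{"dx":0,"dy":-0.045,"dz":0,"rx":0,"ry":0,"rz":0,"gripper":0},{"dx":0.003,"dy":-0.067,"dz":-0.007,"rx":0,"ry":0.01,"rz":0,"gripper":0},{"dx":0.01,"dy":-0.077,"dz":-0.024,"rx":0,"ry":0.035,"rz":0,"gripper":0},{"dx":0.022,"dy":-0.077,"dz":-0.053,"rx":0,"ry":0.076,"rz":0,"gripper":0},{"dx":0.036,"dy":-0.077,"dz":-0.087,"rx":0,"ry":0.125,"rz":0,"gripper":0},{"dx":0.052,"dy":-0.077,"dz":-0.125,"rx":0,"ry":0.18,"rz":0,"gripper":0},{"dx":0.068,"dy":-0.077,"dz":-0.164,"rx":0,"ry":0.236,"rz":0,"gripper":0},{"dx":0.084,"dy":-0.077,"dz":-0.203,"rx":0,"ry":0.292,"rz":0,"gripper":0},{"dx":0.099,"dy":-0.077,"dz":-0.239,"rx":0,"ry":0.344,"rz":0,"gripper":0},{"dx":0.111,"dy":-0.077,"dz":-0.268,"rx":0,"ry":0.386,"rz":0,"gripper":0},{"dx":0.118,"dy":-0.077,"dz":-0.285,"rx":0,"ry":0.411,"rz":0,"gripper":0},{"dx":0.1205,"dy":-0.077,"dz":-0.291,"rx":0,"ry":0.419,"rz":0,"gripper":0},{"dx":0.1205,"dy":-0.077,"dz":-0.291,"rx":0,"ry":0.419,"rz":0,"gripper":0}]' 25
python3 nest.py w8
```

```text
time: 15.88
tool_pos: [0.65, -0.2302, 0.1994]
tool_rot: [-1.571, 0.001, -0.192]
contact_force: [-0.3, 0.0, -1.6]
opening: 0.0418
[[150. 205.]] plate [ 497.1 -241.4] [106. 103.] 83.3 rim (array([ 505.8, -288.6]), array([14.,  4.]), 14.0)
[[263. 103.]] plate [ 666.5 -152.8] [151. 102.] 79.0 rim norim
[[86. 33.]] plate [474.2 -29. ] [99. 47.] 9.2 rim (array([469.1, -23.3]), array([70., 19.]), 15.5)
pos [ 0.6499 -0.2298  0.1996] op 0.042
```

View pics/w8.png

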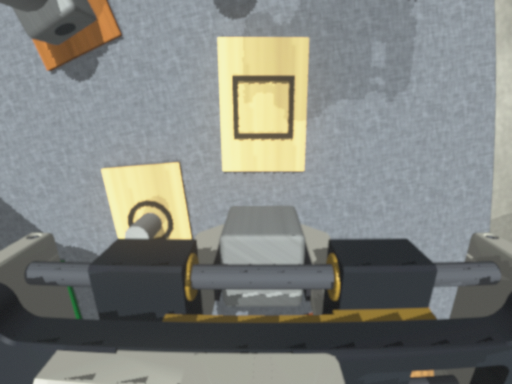

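```bash
python3 -c "
from h import *
plan([.6665,-.1528,.0307],-11)"
```

```text
t 15.93 pos [ 0.6499 -0.2298  0.1996] rot [-8.998e+01  4.000e-02 -1.096e+01] F [-0.3  0.1 -1.9] op 0.042
d [0.0018 0.1689 0.0787] rv [-0.0003  0.0006 -0.0007] dist 0.186
```

```bash
python3 -m creep '[{"dx":0.0005,"dy":0.003,"dz":0.015,"rx":0,"ry":0,"rz":0,"gripper":0},{"dx":0.001,"dy":0.01,"dz":0.04,"rx":0,"ry":0,"rz":0,"gripper":0},{"dx":0.0018,"dy":0.025,"dz":0.065,"rx":0,"ry":0,"rz":0,"gripper":0},{"dx":0.0018,"dy":0.05,"dz":0.0785,"rx":0,"ry":0,"rz":0,"gripper":0},{"dx":0.0018,"dy":0.08,"dz":0.079,"rx":0,"ry":0,"rz":0,"gripper":0},{"dx":0.0018,"dy":0.11,"dz":0.079,"rx":0,"ry":0,"rz":0,"gripper":0},{"dx":0.0018,"dy":0.135,"dz":0.079,"rx":0,"ry":0,"rz":0,"gripper":0},{"dx":0.0018,"dy":0.152,"dz":0.079,"rx":0,"ry":0,"rz":0,"gripper":0},{"dx":0.0018,"dy":0.161,"dz":0.079,"rx":0,"ry":0,"rz":0,"gripper":0},{"dx":0.0018,"dy":0.164,"dz":0.079,"rx":0,"ry":0,"rz":0,"gripper":0},{"dx":0.0018,"dy":0.165,"dz":0.079,"rx":0,"ry":0,"rz":0,"gripper":0},{"dx":0.0018,"dy":0.165,"dz":0.079,"rx":0,"ry":0,"rz":0,"gripper":0}]' 25
python3 - <<'E'
from h import *
plan([.6665,-.1528,.0307],-11)
p,d=read_camera("wrist"); cv2.imwrite("pics/w9.png",p[:,:,::-1])
E
```

```text
time: 17.42
tool_pos: [0.6674, -0.1534, 0.0355]
tool_rot: [-1.571, -0.001, -0.192]
contact_force: [-0.3, 0.5, -1.1]
opening: 0.0415
t 17.43 pos [ 0.6674 -0.1534  0.0355] rot [-9.002e+01 -8.000e-02 -1.101e+01] F [-0.3  0.5 -1.1] op 0.0415
d [-0.001   0.0048  0.0004] rv [ 0.0003 -0.0002  0.0014] dist 0.005
```

View pics/w9.png

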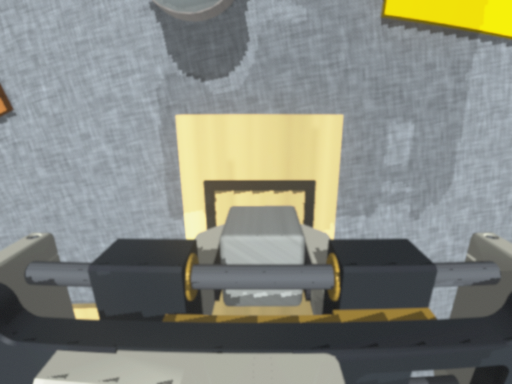

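```bash
python3 -m creep '[{"dx":0,"dy":0.001,"dz":0,"rx":0,"ry":0,"rz":0,"gripper":0},{"dx":-0.001,"dy":0.002,"dz":0,"rx":0,"ry":0,"rz":0,"gripper":0},{"dx":-0.001,"dy":0.003,"dz":0,"rx":0,"ry":0,"rz":0,"gripper":0},{"dx":-0.001,"dy":0.0038,"dz":0,"rx":0,"ry":0,"rz":0,"gripper":0},{"dx":-0.001,"dy":0.0038,"dz":0,"rx":0,"ry":0,"rz":0,"gripper":0}]' 25
python3 -m creep '[{"dx":0,"dy":0.0005,"dz":0,"rx":0,"ry":0,"rz":0,"gripper":0},{"dx":0,"dy":0.001,"dz":0,"rx":0,"ry":0,"rz":0,"gripper":0},{"dx":0,"dy":0.001,"dz":0,"rx":0,"ry":0,"rz":0,"gripper":0}]' 25
```

```text
time: 18.1
tool_pos: [0.6661, -0.153, 0.0309]
tool_rot: [-1.571, -0.0, -0.192]
contact_force: [0.2, -0.5, -0.5]
opening: 0.0421
time: 18.48
tool_pos: [0.6661, -0.153, 0.0308]
tool_rot: [-1.571, -0.0, -0.192]
contact_force: [-2.8, 1.0, 5.3]
opening: 0.0419
```

Contact felt; release and rise, then look.

```bash
python3 -m creep '[{"dx":0,"dy":0,"dz":0,"rx":0,"ry":0,"rz":0,"gripper":0.55},{"dx":0,"dy":0,"dz":0,"rx":0,"ry":0,"rz":0,"gripper":0.7},{"dx":0,"dy":0,"dz":0,"rx":0,"ry":0,"rz":0,"gripper":0.85},{"dx":0,"dy":0,"dz":0,"rx":0,"ry":0,"rz":0,"gripper":1},{"dx":0,"dy":0,"dz":0,"rx":0,"ry":0,"rz":0,"gripper":1},{"dx":0,"dy":0,"dz":0,"rx":0,"ry":0,"rz":0,"gripper":1},{"dx":0,"dy":-0.01,"dz":0,"rx":0,"ry":0,"rz":0,"gripper":1},{"dx":0,"dy":-0.03,"dz":0,"rx":0,"ry":0,"rz":0,"gripper":1},{"dx":0,"dy":-0.06,"dz":0,"rx":0,"ry":0,"rz":0,"gripper":1},{"dx":0,"dy":-0.1,"dz":0,"rx":0,"ry":0,"rz":0,"gripper":1},{"dx":0,"dy":-0.15,"dz":0,"rx":0,"ry":0,"rz":0,"gripper":1},{"dx":0,"dy":-0.18,"dz":0,"rx":0,"ry":0,"rz":0,"gripper":1},{"dx":0,"dy":-0.2,"dz":0,"rx":0,"ry":0,"rz":0,"gripper":1}]'
python3 - <<'E'
from h import *
p,d=read_camera("scene"); cv2.imwrite("pics/s10.png",cv2.resize(p[120:330,80:350,::-1],None,fx=2.8,fy=2.8,interpolation=2))
P=pose("scene");W=cloud("scene",d,P)
for zt,c in ((.052,(.494,-.265)),(.052,(.666,-.153))):
    k=(abs(W[...,2]-zt)<.01)&(abs(W[...,0]-c[0])<.06)&(abs(W[...,1]-c[1])<.06); p=W[k]
    r=cv2.minAreaRect((p[:,:2]*1000).astype(np.float32)); print(zt,k.sum(),p[:,2].mean(),r)
plan([.475,-.045,.23],10)
E
```

```text
time: 20.1
tool_pos: [0.6665, -0.1531, 0.2343]
tool_rot: [-1.572, -0.005, -0.192]
contact_force: [0.4, 0.1, -0.9]
opening: 0.0914
0.052 83 0.0517461613341782 ((493.9109802246094, -263.8648986816406), (28.78036117553711, 26.74579620361328), 1.8770809173583984)
0.052 233 0.05121412184392595 ((665.2236328125, -153.91015625), (42.8029670715332, 43.087215423583984), 79.69841003417969)
t 20.15 pos [ 0.6672 -0.1534  0.2367] rot [-90.08  -0.49 -11.  ] F [ 0.8 -1.   0.9] op 0.092
d [-0.2094  0.0049  0.0697] rv [ 0.0029 -0.3665  0.0082] dist 0.221
```

View pics/s10.png

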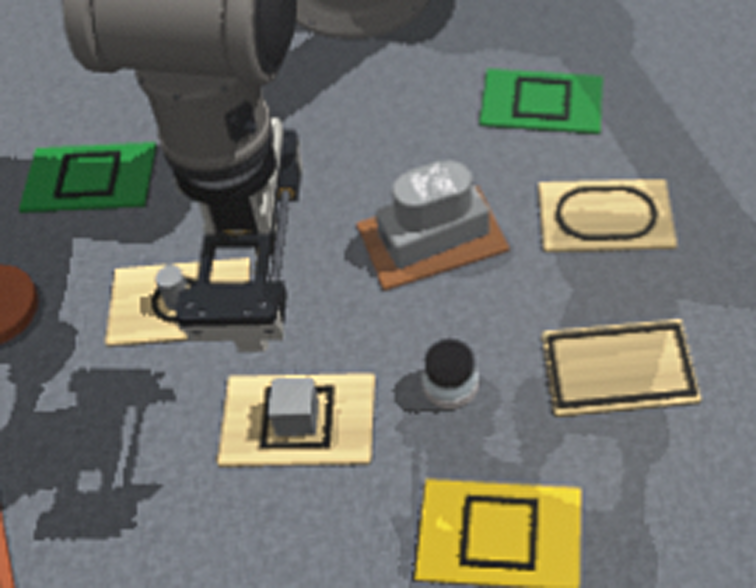

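Square cover sits inside the rim, as does the round one. On to the oval: move to a view of it.

```bash
python3 -m creep '[{"dx":-0.02,"dy":0,"dz":0.006,"rx":0,"ry":-0.035,"rz":0,"gripper":1},{"dx":-0.06,"dy":0,"dz":0.02,"rx":0,"ry":-0.105,"rz":0,"gripper":1},{"dx":-0.105,"dy":0.003,"dz":0.035,"rx":0,"ry":-0.185,"rz":0,"gripper":1},{"dx":-0.15,"dy":0.003,"dz":0.05,"rx":0,"ry":-0.265,"rz":0,"gripper":1},{"dx":-0.19,"dy":0.003,"dz":0.063,"rx":0,"ry":-0.335,"rz":0,"gripper":1},{"dx":-0.21,"dy":0.003,"dz":0.07,"rx":0,"ry":-0.366,"rz":0,"gripper":1},{"dx":-0.21,"dy":0.003,"dz":0.07,"rx":0,"ry":-0.366,"rz":0,"gripper":1}]'
python3 stk.py w11
```

```text
time: 21.02
tool_pos: [0.4725, -0.0436, 0.228]
tool_rot: [-1.572, -0.001, 0.175]
contact_force: [0.9, 0.1, -0.2]
opening: 0.0918
0.098 4287 0.0986 [465.6  26.2] [49.4 86.5] 9.8
0.052 1394 0.0518 [464.9  24.1] [ 60.1 116.1] 15.2
```

View pics/w11.png

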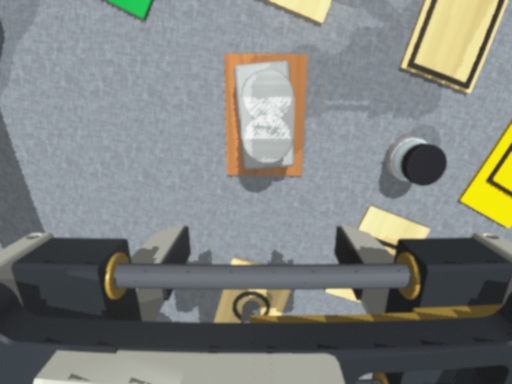

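```bash
python3 -c "
from h import *
plan([.4655,.026,.0767],9.8)"
```

```text
t 21.07 pos [ 0.4735 -0.0442  0.2279] rot [-90.06  -0.12   9.96] F [0.7 0.  0.7] op 0.0922
d [0.0039 0.1511 0.0707] rv [0.001  0.0028 0.002 ] dist 0.167
```

```bash
python3 -m creep '[{"dx":0.001,"dy":0.005,"dz":0.02,"rx":0,"ry":0,"rz":0,"gripper":1},{"dx":0.003,"dy":0.015,"dz":0.045,"rx":0,"ry":0.003,"rz":0,"gripper":1},{"dx":0.004,"dy":0.035,"dz":0.0695,"rx":0,"ry":0.003,"rz":0,"gripper":1},{"dx":0.004,"dy":0.065,"dz":0.0705,"rx":0,"ry":0.003,"rz":0,"gripper":1},{"dx":0.004,"dy":0.095,"dz":0.0705,"rx":0,"ry":0.003,"rz":0,"gripper":1},{"dx":0.004,"dy":0.125,"dz":0.0705,"rx":0,"ry":0.003,"rz":0,"gripper":1},{"dx":0.004,"dy":0.143,"dz":0.0705,"rx":0,"ry":0.003,"rz":0,"gripper":1},{"dx":0.004,"dy":0.151,"dz":0.0705,"rx":0,"ry":0.003,"rz":0,"gripper":1},{"dx":0.004,"dy":0.151,"dz":0.0705,"rx":0,"ry":0.003,"rz":0,"gripper":1},{"dx":0.004,"dy":0.151,"dz":0.0705,"rx":0,"ry":0.003,"rz":0,"gripper":0.7},{"dx":0.004,"dy":0.151,"dz":0.0705,"rx":0,"ry":0.003,"rz":0,"gripper":0.6},{"dx":0.004,"dy":0.151,"dz":0.0705,"rx":0,"ry":0.003,"rz":0,"gripper":0.4},{"dx":0.004,"dy":0.151,"dz":0.0705,"rx":0,"ry":0.003,"rz":0,"gripper":0.2},{"dx":0.004,"dy":0.151,"dz":0.0705,"rx":0,"ry":0.003,"rz":0,"gripper":0},{"dx":0.004,"dy":0.151,"dz":0.0705,"rx":0,"ry":0.003,"rz":0,"gripper":0},{"dx":0.004,"dy":0.151,"dz":0.0705,"rx":0,"ry":0.003,"rz":0,"gripper":0}]' 35
python3 -c "
from h import *
plan([.46,.14,.2],-11)"
```

```text
time: 23.08
tool_pos: [0.465, 0.026, 0.076]
tool_rot: [-1.571, -0.0, 0.171]
contact_force: [-0.8, 0.4, 2.2]
opening: 0.0493
t 23.07 pos [0.465 0.026 0.076] rot [-9.001e+01 -1.000e-02  9.800e+00] F [-0.8  0.4  2.2] op 0.0493
d [ 0.0145 -0.124   0.1132] rv [1.00e-04 3.63e-01 2.00e-04] dist 0.169
```

```bash
python3 -m creep '[{"dx":0,"dy":-0.005,"dz":0,"rx":0,"ry":0,"rz":0,"gripper":0},{"dx":0,"dy":-0.02,"dz":0,"rx":0,"ry":0,"rz":0,"gripper":0},{"dx":0,"dy":-0.045,"dz":0,"rx":0,"ry":0,"rz":0,"gripper":0},{"dx":0,"dy":-0.07,"dz":0.005,"rx":0,"ry":0.02,"rz":0,"gripper":0},{"dx":0.003,"dy":-0.095,"dz":0.02,"rx":0,"ry":0.06,"rz":0,"gripper":0},{"dx":0.006,"dy":-0.115,"dz":0.043,"rx":0,"ry":0.13,"rz":0,"gripper":0},{"dx":0.01,"dy":-0.124,"dz":0.07,"rx":0,"ry":0.22,"rz":0,"gripper":0},{"dx":0.013,"dy":-0.124,"dz":0.095,"rx":0,"ry":0.3,"rz":0,"gripper":0},{"dx":0.0145,"dy":-0.124,"dz":0.108,"rx":0,"ry":0.345,"rz":0,"gripper":0},{"dx":0.0145,"dy":-0.124,"dz":0.113,"rx":0,"ry":0.363,"rz":0,"gripper":0},{"dx":0.0145,"dy":-0.124,"dz":0.113,"rx":0,"ry":0.363,"rz":0,"gripper":0},{"dx":0.0145,"dy":-0.124,"dz":0.113,"rx":0,"ry":0.363,"rz":0,"gripper":0}]' 35
python3 nest.py w12
```

```text
time: 24.58
tool_pos: [0.4601, 0.1393, 0.1998]
tool_rot: [-1.571, 0.0, -0.192]
contact_force: [0.1, -0.9, -2.2]
opening: 0.0498
[[433. 101.]] plate [676.6 182.3] [152. 103.] 83.6 rim (array([676.2, 182.5]), array([141.,  86.]), 83.6)
[[262.  95.]] plate [476.7 225.4] [151. 101.] 79.3 rim (array([504.7, 263. ]), array([12., 53.]), 37.8)
pos [0.4601 0.1393 0.1999] op 0.0492
```

View pics/w12.png

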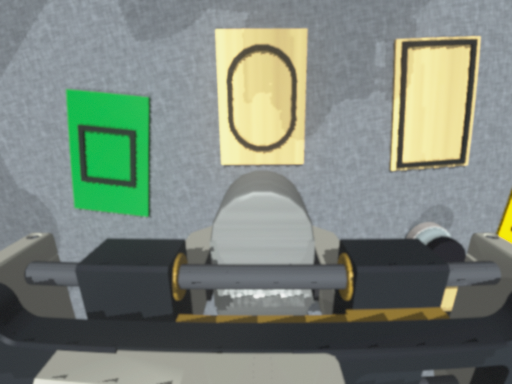

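```bash
python3 -c "
from h import *
plan([.4767,.2254,.030],-10.7)"
```

```text
t 24.62 pos [0.4601 0.1393 0.1999] rot [-90.02   0.   -11.02] F [-0.5 -0.  -1.2] op 0.0492
d [-0.0002  0.1698  0.0878] rv [ 0.0003 -0.0055 -0.0001] dist 0.191
```

```bash
python3 -m creep '[{"dx":0,"dy":0.003,"dz":0.015,"rx":0,"ry":0,"rz":0,"gripper":0},{"dx":0,"dy":0.01,"dz":0.04,"rx":0,"ry":-0.003,"rz":0,"gripper":0},{"dx":0,"dy":0.025,"dz":0.068,"rx":0,"ry":-0.005,"rz":0,"gripper":0},{"dx":0,"dy":0.05,"dz":0.086,"rx":0,"ry":-0.005,"rz":0,"gripper":0},{"dx":0,"dy":0.08,"dz":0.088,"rx":0,"ry":-0.005,"rz":0,"gripper":0},{"dx":0,"dy":0.11,"dz":0.088,"rx":0,"ry":-0.005,"rz":0,"gripper":0},{"dx":0,"dy":0.135,"dz":0.088,"rx":0,"ry":-0.005,"rz":0,"gripper":0},{"dx":0,"dy":0.152,"dz":0.088,"rx":0,"ry":-0.005,"rz":0,"gripper":0},{"dx":0,"dy":0.161,"dz":0.088,"rx":0,"ry":-0.005,"rz":0,"gripper":0},{"dx":0,"dy":0.164,"dz":0.088,"rx":0,"ry":-0.005,"rz":0,"gripper":0},{"dx":0,"dy":0.165,"dz":0.088,"rx":0,"ry":-0.005,"rz":0,"gripper":0},{"dx":0,"dy":0.165,"dz":0.088,"rx":0,"ry":-0.005,"rz":0,"gripper":0}]' 35
python3 - <<'E'
from h import *
plan([.4767,.2254,.030],-10.7)
p,d=read_camera("wrist"); cv2.imwrite("pics/w13.png",p[:,:,::-1])
E
```

```text
time: 26.12
tool_pos: [0.4772, 0.2263, 0.0354]
tool_rot: [-1.57, -0.001, -0.187]
contact_force: [0.7, -0.4, -1.8]
opening: 0.0497
t 26.12 pos [0.4772 0.2263 0.0354] rot [-8.998e+01 -6.000e-02 -1.072e+01] F [ 0.7 -0.4 -1.8] op 0.0497
d [-0.0003  0.0054 -0.001 ] rv [-0.0004 -0.0003  0.001 ] dist 0.006
```

View pics/w13.png

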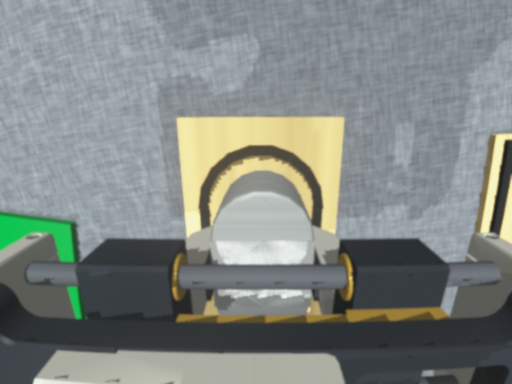

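```bash
python3 -m creep '[{"dx":0,"dy":0.001,"dz":-0.001,"rx":0,"ry":0,"rz":0,"gripper":0},{"dx":0,"dy":0.002,"dz":-0.001,"rx":0,"ry":0,"rz":0,"gripper":0},{"dx":0,"dy":0.003,"dz":-0.001,"rx":0,"ry":0,"rz":0,"gripper":0},{"dx":0,"dy":0.004,"dz":-0.001,"rx":0,"ry":0,"rz":0,"gripper":0},{"dx":0,"dy":0.004,"dz":-0.001,"rx":0,"ry":0,"rz":0,"gripper":0}]' 35
python3 -m creep '[{"dx":0,"dy":0.0005,"dz":0,"rx":0,"ry":0,"rz":0,"gripper":0},{"dx":0,"dy":0.001,"dz":0,"rx":0,"ry":0,"rz":0,"gripper":0},{"dx":0,"dy":0.001,"dz":0,"rx":0,"ry":0,"rz":0,"gripper":0}]' 35
```

```text
time: 26.8
tool_pos: [0.4766, 0.2252, 0.0307]
tool_rot: [-1.571, 0.0, -0.187]
contact_force: [-0.9, -0.1, -1.9]
opening: 0.0497
time: 27.18
tool_pos: [0.4767, 0.2252, 0.03]
tool_rot: [-1.571, -0.0, -0.187]
contact_force: [-0.7, 0.7, 1.1]
opening: 0.0499
```

```bash
python3 -m creep '[{"dx":0,"dy":0.0004,"dz":0,"rx":0,"ry":0,"rz":0,"gripper":0},{"dx":0,"dy":0.0004,"dz":0,"rx":0,"ry":0,"rz":0,"gripper":0}]' 35
```

```text
time: 27.42
tool_pos: [0.4767, 0.2252, 0.03]
tool_rot: [-1.571, -0.0, -0.187]
contact_force: [-2.8, -1.0, 5.8]
opening: 0.0502
```

```bash
python3 -m creep '[{"dx":0,"dy":0,"dz":0,"rx":0,"ry":0,"rz":0,"gripper":0.65},{"dx":0,"dy":0,"dz":0,"rx":0,"ry":0,"rz":0,"gripper":0.8},{"dx":0,"dy":0,"dz":0,"rx":0,"ry":0,"rz":0,"gripper":0.9},{"dx":0,"dy":0,"dz":0,"rx":0,"ry":0,"rz":0,"gripper":1},{"dx":0,"dy":0,"dz":0,"rx":0,"ry":0,"rz":0,"gripper":1},{"dx":0,"dy":0,"dz":0,"rx":0,"ry":0,"rz":0,"gripper":1},{"dx":0,"dy":-0.01,"dz":0,"rx":0,"ry":0,"rz":0,"gripper":1},{"dx":0,"dy":-0.03,"dz":0,"rx":0,"ry":0,"rz":0,"gripper":1},{"dx":0,"dy":-0.06,"dz":0,"rx":0,"ry":0,"rz":0,"gripper":1},{"dx":0,"dy":-0.1,"dz":0,"rx":0,"ry":0,"rz":0,"gripper":1},{"dx":0,"dy":-0.15,"dz":0,"rx":0,"ry":0,"rz":0,"gripper":1},{"dx":0,"dy":-0.17,"dz":0,"rx":0,"ry":0,"rz":0,"gripper":1},{"dx":0,"dy":-0.17,"dz":0,"rx":0,"ry":0,"rz":0,"gripper":1}]'
python3 - <<'E'
from h import *
p,d=read_camera("scene"); cv2.imwrite("pics/s14.png",cv2.resize(p[120:330,80:350,::-1],None,fx=2.8,fy=2.8,interpolation=2))
P=pose("scene");W=cloud("scene",d,P)
for zt,c in ((.052,(.494,-.265)),(.052,(.666,-.153)),(.052,(.477,.225))):
    k=(abs(W[...,2]-zt)<.01)&(abs(W[...,0]-c[0])<.06)&(abs(W[...,1]-c[1])<.06); p=W[k]
    r=cv2.minAreaRect((p[:,:2]*1000).astype(np.float32)); print(zt,k.sum(),p[:,2].mean(),r)
plan([.478,-.045,.2],15)
E
```

```text
time: 29.05
tool_pos: [0.4774, 0.2255, 0.2016]
tool_rot: [-1.569, -0.004, -0.187]
contact_force: [1.2, 0.4, -0.3]
opening: 0.0916
0.052 80 0.05112597904860465 ((493.7141418457031, -264.7019958496094), (29.747512817382812, 27.35966682434082), 67.42916870117188)
0.052 235 0.051068668822431426 ((665.5037231445312, -153.83767700195312), (42.29826736450195, 42.73475646972656), 78.79763793945312)
0.052 342 0.05175249150264435 ((475.4743957519531, 225.37974548339844), (86.41641998291016, 53.84318542480469), 80.36186981201172)
t 29.1 pos [0.4766 0.2252 0.2   ] rot [-8.997e+01 -7.000e-02 -1.071e+01] F [-1.  -0.3  0.2] op 0.0916
d [ 5.160e-02 -1.000e-04 -2.652e-01] rv [-2.000e-04 -4.487e-01  1.300e-03] dist 0.27
```

View pics/s14.png

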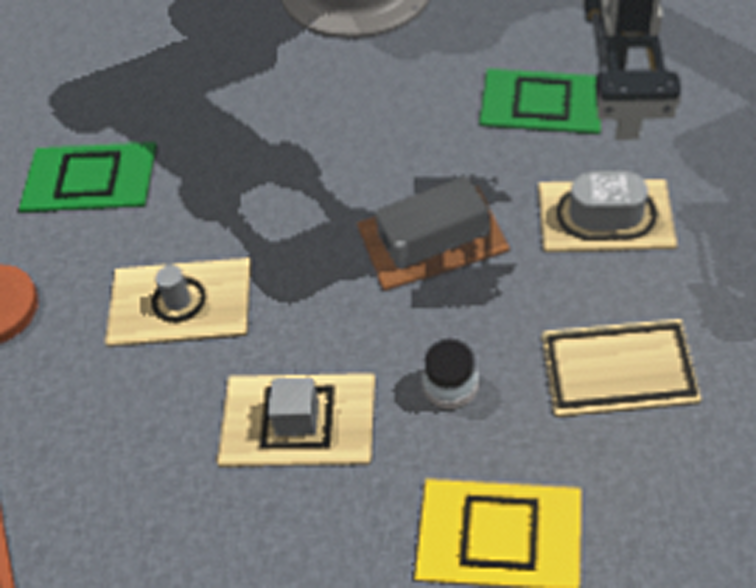

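```bash
python3 -m creep '[{"dx":0.004,"dy":0,"dz":-0.02,"rx":0,"ry":-0.03,"rz":0,"gripper":1},{"dx":0.012,"dy":0,"dz":-0.06,"rx":0,"ry":-0.1,"rz":0,"gripper":1},{"dx":0.021,"dy":0,"dz":-0.11,"rx":0,"ry":-0.19,"rz":0,"gripper":1},{"dx":0.031,"dy":0,"dz":-0.16,"rx":0,"ry":-0.28,"rz":0,"gripper":1},{"dx":0.041,"dy":0,"dz":-0.21,"rx":0,"ry":-0.36,"rz":0,"gripper":1},{"dx":0.048,"dy":0,"dz":-0.247,"rx":0,"ry":-0.42,"rz":0,"gripper":1},{"dx":0.0515,"dy":0,"dz":-0.265,"rx":0,"ry":-0.449,"rz":0,"gripper":1},{"dx":0.0515,"dy":0,"dz":-0.265,"rx":0,"ry":-0.449,"rz":0,"gripper":1},{"dx":0.0515,"dy":0,"dz":-0.265,"rx":0,"ry":-0.449,"rz":0,"gripper":1}]'
python3 stk.py w15; python3 -c "
from h import *
plan([.465,.0245,.0305],15)"
```

```text
time: 30.22
tool_pos: [0.4775, -0.044, 0.1987]
tool_rot: [-1.57, 0.001, 0.262]
contact_force: [0.1, 0.2, 0.0]
opening: 0.0922
0.052 6744 0.0524 [464.7  24.4] [ 60.1 114.4] 15.2
t 30.27 pos [ 0.4777 -0.0438  0.1989] rot [-8.996e+01  6.000e-02  1.503e+01] F [ 0.1  0.9 -0.7] op 0.0921
d [0.0057 0.1685 0.0691] rv [-0.0008  0.0006 -0.001 ] dist 0.182
```

View pics/w15.png

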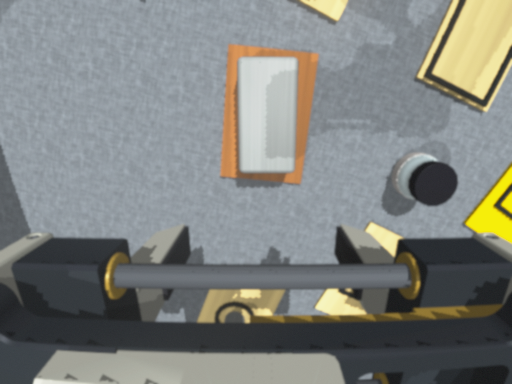

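```bash
python3 -m creep '[{"dx":0.002,"dy":0.005,"dz":0.02,"rx":0,"ry":0,"rz":0,"gripper":1},{"dx":0.004,"dy":0.015,"dz":0.045,"rx":0,"ry":-0.003,"rz":0,"gripper":1},{"dx":0.0055,"dy":0.035,"dz":0.068,"rx":0,"ry":-0.003,"rz":0,"gripper":1},{"dx":0.0055,"dy":0.065,"dz":0.069,"rx":0,"ry":-0.003,"rz":0,"gripper":1},{"dx":0.0055,"dy":0.1,"dz":0.069,"rx":0,"ry":-0.003,"rz":0,"gripper":1},{"dx":0.0055,"dy":0.135,"dz":0.069,"rx":0,"ry":-0.003,"rz":0,"gripper":1},{"dx":0.0055,"dy":0.158,"dz":0.069,"rx":0,"ry":-0.003,"rz":0,"gripper":1},{"dx":0.0055,"dy":0.168,"dz":0.069,"rx":0,"ry":-0.003,"rz":0,"gripper":1},{"dx":0.0055,"dy":0.168,"dz":0.069,"rx":0,"ry":-0.003,"rz":0,"gripper":1},{"dx":0.0055,"dy":0.168,"dz":0.069,"rx":0,"ry":-0.003,"rz":0,"gripper":0.8},{"dx":0.0055,"dy":0.168,"dz":0.069,"rx":0,"ry":-0.003,"rz":0,"gripper":0.7},{"dx":0.0055,"dy":0.168,"dz":0.069,"rx":0,"ry":-0.003,"rz":0,"gripper":0.5},{"dx":0.0055,"dy":0.168,"dz":0.069,"rx":0,"ry":-0.003,"rz":0,"gripper":0.3},{"dx":0.0055,"dy":0.168,"dz":0.069,"rx":0,"ry":-0.003,"rz":0,"gripper":0},{"dx":0.0055,"dy":0.168,"dz":0.069,"rx":0,"ry":-0.003,"rz":0,"gripper":0},{"dx":0.0055,"dy":0.168,"dz":0.069,"rx":0,"ry":-0.003,"rz":0,"gripper":0}]' 45
python3 -c "
from h import *
plan([.66,.10,.2],-6.4)"
```

```text
time: 32.28
tool_pos: [0.4655, 0.0232, 0.0318]
tool_rot: [-1.571, -0.0, 0.265]
contact_force: [-1.3, -0.3, 5.6]
opening: 0.0596
t 32.27 pos [0.4655 0.0232 0.0318] rot [-9.002e+01 -2.000e-02  1.518e+01] F [-1.3 -0.3  5.6] op 0.0596
d [ 0.2078 -0.1681  0.0231] rv [2.000e-04 3.767e-01 4.000e-04] dist 0.268
```

```bash
python3 -m creep '[{"dx":0,"dy":-0.003,"dz":0,"rx":0,"ry":0,"rz":0,"gripper":0},{"dx":0,"dy":-0.015,"dz":0,"rx":0,"ry":0,"rz":0,"gripper":0},{"dx":0,"dy":-0.035,"dz":0,"rx":0,"ry":0,"rz":0,"gripper":0},{"dx":0,"dy":-0.06,"dz":0,"rx":0,"ry":0,"rz":0,"gripper":0},{"dx":0,"dy":-0.09,"dz":0,"rx":0,"ry":0,"rz":0,"gripper":0},{"dx":0,"dy":-0.12,"dz":0,"rx":0,"ry":0,"rz":0,"gripper":0},{"dx":0.01,"dy":-0.145,"dz":0.001,"rx":0,"ry":0.018,"rz":0,"gripper":0},{"dx":0.03,"dy":-0.16,"dz":0.003,"rx":0,"ry":0.054,"rz":0,"gripper":0},{"dx":0.06,"dy":-0.168,"dz":0.007,"rx":0,"ry":0.11,"rz":0,"gripper":0},{"dx":0.095,"dy":-0.168,"dz":0.011,"rx":0,"ry":0.172,"rz":0,"gripper":0},{"dx":0.13,"dy":-0.168,"dz":0.015,"rx":0,"ry":0.236,"rz":0,"gripper":0},{"dx":0.165,"dy":-0.168,"dz":0.018,"rx":0,"ry":0.3,"rz":0,"gripper":0},{"dx":0.19,"dy":-0.168,"dz":0.021,"rx":0,"ry":0.345,"rz":0,"gripper":0},{"dx":0.204,"dy":-0.168,"dz":0.0225,"rx":0,"ry":0.37,"rz":0,"gripper":0},{"dx":0.208,"dy":-0.168,"dz":0.023,"rx":0,"ry":0.377,"rz":0,"gripper":0},{"dx":0.208,"dy":-0.168,"dz":0.023,"rx":0,"ry":0.377,"rz":0,"gripper":0}]' 45
python3 nest.py w16; python3 - <<'E'
from h import *
p,d=read_camera("side"); cv2.imwrite("pics/sd16.png",cv2.resize(p[100:300,120:340,::-1],None,fx=3,fy=3,interpolation=2))
plan([.6765,.1824,.0315],-6.4)
E
```

```text
time: 34.28
tool_pos: [0.6597, 0.0999, 0.1995]
tool_rot: [-1.571, 0.001, -0.112]
contact_force: [0.1, -0.4, -2.2]
opening: 0.0595
[[118. 216.]] plate [459.7  58.4] [100.  77.] 9.0 rim norim
[[269.  91.]] plate [678.  193.5] [112.  80.] 83.7 rim norim
[[107.  86.]] plate [485.3 223.3] [105.  48.] 78.1 rim (array([487.7, 217. ]), array([73., 26.]), 74.0)
[[269.  74.]] plate [678.7 196.6] [123. 101.] 83.5 rim (array([678.7, 195.6]), array([115.,  84.]), 83.4)
[[103.  84.]] plate [477.  224.9] [152. 103.] 79.4 rim (array([487.7, 217. ]), array([73., 26.]), 74.0)
pos [0.6596 0.0998 0.1996] op 0.0598
t 34.38 pos [0.6596 0.0998 0.1997] rot [-9.001e+01  2.000e-02 -6.410e+00] F [ 0.3  0.3 -2.1] op 0.0597
d [0.0077 0.1682 0.0841] rv [ 0.0002 -0.0001 -0.0004] dist 0.188
```

View pics/w16.png

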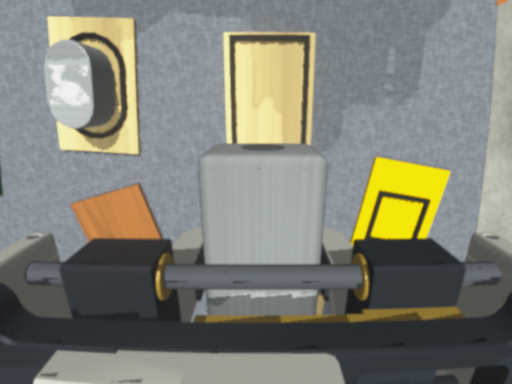

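View pics/sd16.png

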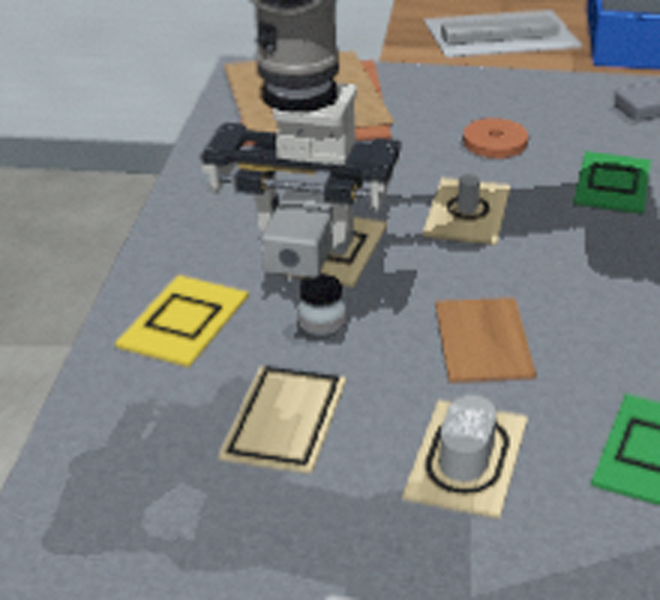

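```bash
python3 -m creep '[{"dx":0.001,"dy":0.003,"dz":0.015,"rx":0,"ry":0,"rz":0,"gripper":0},{"dx":0.004,"dy":0.01,"dz":0.04,"rx":0,"ry":0,"rz":0,"gripper":0},{"dx":0.007,"dy":0.025,"dz":0.066,"rx":0,"ry":0,"rz":0,"gripper":0},{"dx":0.008,"dy":0.05,"dz":0.082,"rx":0,"ry":0,"rz":0,"gripper":0},{"dx":0.008,"dy":0.08,"dz":0.083,"rx":0,"ry":0,"rz":0,"gripper":0},{"dx":0.008,"dy":0.11,"dz":0.083,"rx":0,"ry":0,"rz":0,"gripper":0},{"dx":0.008,"dy":0.133,"dz":0.083,"rx":0,"ry":0,"rz":0,"gripper":0},{"dx":0.008,"dy":0.149,"dz":0.083,"rx":0,"ry":0,"rz":0,"gripper":0},{"dx":0.008,"dy":0.158,"dz":0.083,"rx":0,"ry":0,"rz":0,"gripper":0},{"dx":0.008,"dy":0.161,"dz":0.083,"rx":0,"ry":0,"rz":0,"gripper":0},{"dx":0.008,"dy":0.162,"dz":0.083,"rx":0,"ry":0,"rz":0,"gripper":0},{"dx":0.008,"dy":0.162,"dz":0.083,"rx":0,"ry":0,"rz":0,"gripper":0}]' 45
python3 - <<'E'
from h import *
plan([.677,.1812,.0315],-6.4)
p,d=read_camera("wrist"); cv2.imwrite("pics/w17.png",p[:,:,::-1])
p,d=read_camera("side"); cv2.imwrite("pics/sd17.png",cv2.resize(p[160:290,140:340,::-1],None,fx=4,fy=4,interpolation=2))
E
```

```text
time: 35.88
tool_pos: [0.6778, 0.1816, 0.0383]
tool_rot: [-1.571, -0.001, -0.112]
contact_force: [-0.2, 0.3, -2.5]
opening: 0.0595
t 35.88 pos [0.6778 0.1816 0.0383] rot [-8.998e+01 -8.000e-02 -6.420e+00] F [-0.2  0.3 -2.5] op 0.0595
d [-0.0008  0.0068 -0.0005] rv [-0.0003 -0.0004  0.0014] dist 0.007
```

View pics/w17.png

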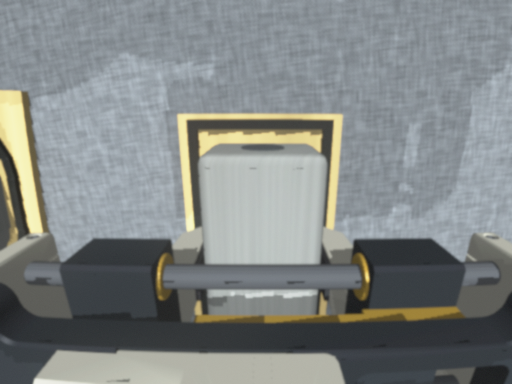

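View pics/sd17.png

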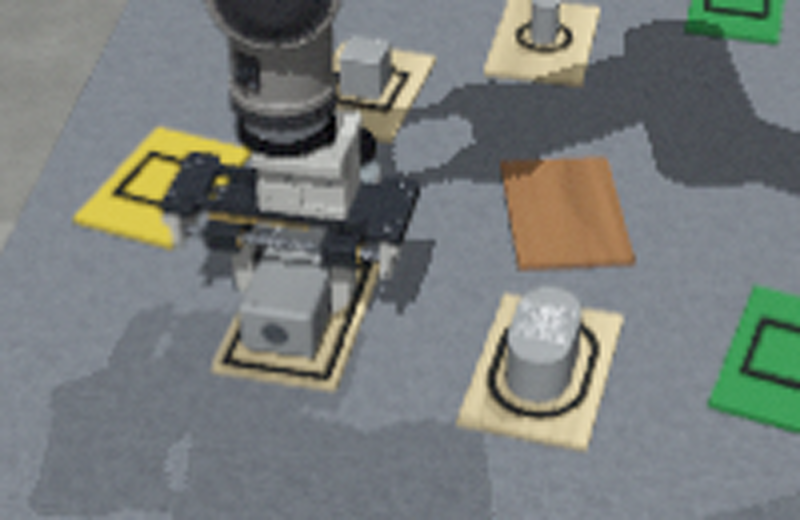

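```bash
python3 -m creep '[{"dx":-0.0005,"dy":0.001,"dz":0,"rx":0,"ry":0,"rz":0,"gripper":0},{"dx":-0.0008,"dy":0.002,"dz":0,"rx":0,"ry":0,"rz":0,"gripper":0},{"dx":-0.0008,"dy":0.003,"dz":0,"rx":0,"ry":0,"rz":0,"gripper":0},{"dx":-0.0008,"dy":0.004,"dz":0,"rx":0,"ry":0,"rz":0,"gripper":0},{"dx":-0.0008,"dy":0.005,"dz":0,"rx":0,"ry":0,"rz":0,"gripper":0},{"dx":-0.0008,"dy":0.005,"dz":0,"rx":0,"ry":0,"rz":0,"gripper":0}]' 45
python3 -m creep '[{"dx":0,"dy":0.0005,"dz":0,"rx":0,"ry":0,"rz":0,"gripper":0},{"dx":0,"dy":0.001,"dz":0,"rx":0,"ry":0,"rz":0,"gripper":0},{"dx":0,"dy":0.001,"dz":0,"rx":0,"ry":0,"rz":0,"gripper":0}]' 45
```

```text
time: 36.72
tool_pos: [0.6765, 0.1816, 0.0323]
tool_rot: [-1.571, 0.0, -0.112]
contact_force: [0.5, -0.6, -1.3]
opening: 0.0598
time: 37.1
tool_pos: [0.6767, 0.1817, 0.0319]
tool_rot: [-1.571, -0.0, -0.112]
contact_force: [-0.7, 0.1, 1.8]
opening: 0.0596
```

```bash
python3 -m creep '[{"dx":0,"dy":0.0004,"dz":0,"rx":0,"ry":0,"rz":0,"gripper":0},{"dx":0,"dy":0.0004,"dz":0,"rx":0,"ry":0,"rz":0,"gripper":0}]' 45
```

```text
time: 37.35
tool_pos: [0.6767, 0.1817, 0.0319]
tool_rot: [-1.571, -0.0, -0.112]
contact_force: [-3.1, -0.6, 4.7]
opening: 0.0594
```

```bash
python3 -m creep '[{"dx":0,"dy":0,"dz":0,"rx":0,"ry":0,"rz":0,"gripper":0.75},{"dx":0,"dy":0,"dz":0,"rx":0,"ry":0,"rz":0,"gripper":0.85},{"dx":0,"dy":0,"dz":0,"rx":0,"ry":0,"rz":0,"gripper":0.95},{"dx":0,"dy":0,"dz":0,"rx":0,"ry":0,"rz":0,"gripper":1},{"dx":0,"dy":0,"dz":0,"rx":0,"ry":0,"rz":0,"gripper":1},{"dx":0,"dy":0,"dz":0,"rx":0,"ry":0,"rz":0,"gripper":1},{"dx":0,"dy":-0.01,"dz":0,"rx":0,"ry":0,"rz":0,"gripper":1},{"dx":0,"dy":-0.03,"dz":0,"rx":0,"ry":0,"rz":0,"gripper":1},{"dx":0,"dy":-0.06,"dz":0,"rx":0,"ry":0,"rz":0,"gripper":1},{"dx":0,"dy":-0.1,"dz":0,"rx":0,"ry":0,"rz":0,"gripper":1},{"dx":0,"dy":-0.15,"dz":0,"rx":0,"ry":0,"rz":0,"gripper":1},{"dx":0,"dy":-0.18,"dz":-0.03,"rx":0,"ry":0,"rz":0,"gripper":1},{"dx":0,"dy":-0.2,"dz":-0.07,"rx":0,"ry":0,"rz":0,"gripper":1},{"dx":0,"dy":-0.2,"dz":-0.1,"rx":0,"ry":0,"rz":0,"gripper":1},{"dx":0,"dy":-0.2,"dz":-0.1,"rx":0,"ry":0,"rz":0,"gripper":1},{"dx":0,"dy":-0.2,"dz":-0.1,"rx":0,"ry":0,"rz":0,"gripper":1}]'
python3 - <<'E'
from h import *
p,d=read_camera("scene"); cv2.imwrite("pics/s18.png",cv2.resize(p[120:330,80:350,::-1],None,fx=2.8,fy=2.8,interpolation=2))
q,_=read_camera("side"); cv2.imwrite("pics/sd18.png",q[:,:,::-1])
w,dw=read_camera("wrist"); cv2.imwrite("pics/w18.png",w[:,:,::-1])
for n,dd in (("scene",d),("wrist",dw)):
  W=cloud(n,dd)
  for zt,c in ((.052,(.494,-.265)),(.052,(.666,-.153)),(.052,(.477,.225)),(.052,(.677,.182))):
    k=(abs(W[...,2]-zt)<.007)&(abs(W[...,0]-c[0])<.07)&(abs(W[...,1]-c[1])<.07); p=W[k]
    if len(p)<20: continue
    r=cv2.minAreaRect((p[:,:2]*1000).astype(np.float32)); print(n,k.sum(),p[:,2].mean().round(4),np.round(r[0],1),np.round(r[1],1),round(r[2],1))
E
```

```text
time: 39.35
tool_pos: [0.6654, 0.0829, 0.2321]
tool_rot: [-1.57, -0.001, -0.112]
contact_force: [0.0, 0.4, -0.3]
opening: 0.0918
scene 75 0.0516 [ 492.9 -264.2] [28.1 28.5] 79.9
scene 222 0.0516 [ 665.1 -153.7] [43.6 41.7] 77.5
scene 324 0.0521 [475.5 225.1] [85.6 52.9] 74.6
scene 738 0.0516 [675.4 182.1] [113.5  61.8] 83.9
wrist 3290 0.0522 [477.7 225. ] [87.1 52. ] 81.1
wrist 5884 0.0521 [677.2 182.9] [115.3  60. ] 83.7
```

View pics/s18.png

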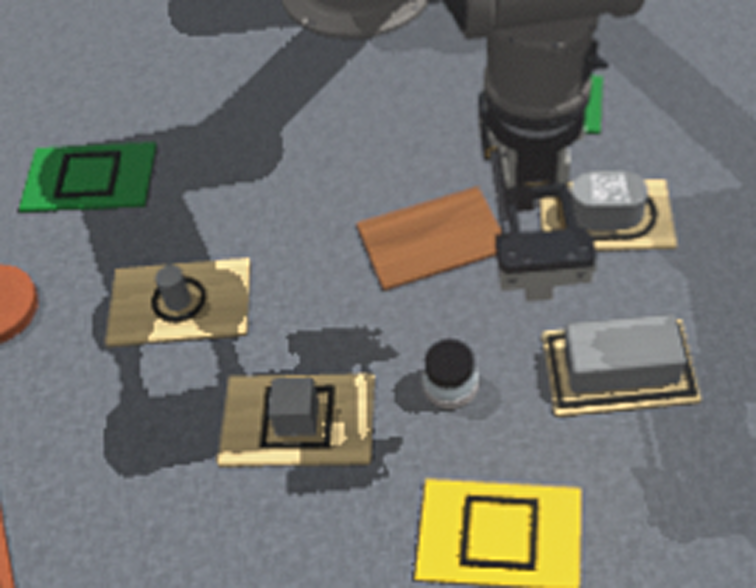

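View pics/sd18.png

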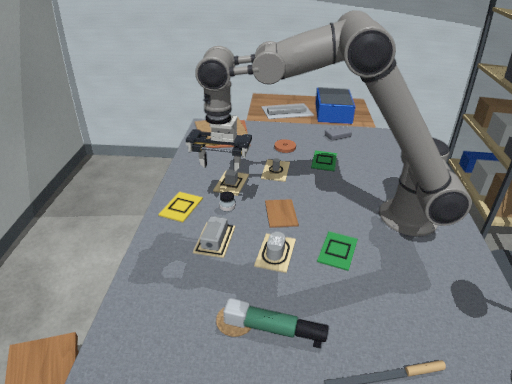

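View pics/w18.png

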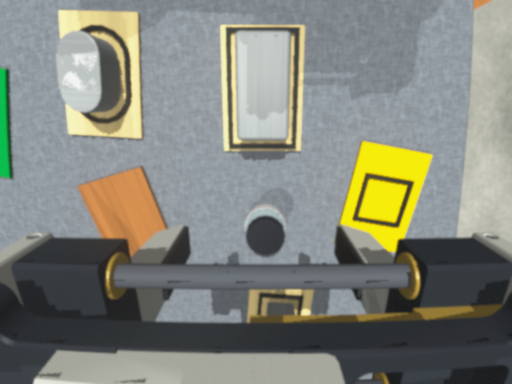

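All four covers sit inside their rims with tops at about 52 mm. The jar and grinder appear at their original pixels, and the tool is clear of everything.

```bash
python3 -c "
from cell import robot
print(robot.hand_in())"
```

```text
the job is handed in; nothing more can be done
None
```

I took the stack apart from the top down (round, square, oval, rectangular) and set each cover in its matching plywood nest. I lowered each one slowly until I felt about 5 N of contact, then let go before taking the next. The job was handed in at about 39.5 s of the 128 s allowed.

- **Placement:** in the last views all four covers stand upright inside their rims. Their tops measure 51.6–52.2 mm high, against 52 mm expected. Each centre is within about 2 mm of the nest centre I measured, where the nests allow 8 mm all round.
- **Left alone:** the jar and the grinder look the same in the side view before and after. I judged that by eye and did not measure it. I did not touch the green and yellow look-alikes.
- **Checks that disagreed:** the side camera put the nests up to about 7 mm further along y than the other two cameras. I worked from the wrist camera, which agreed with the scene camera to within about 3 mm. When I gripped the rectangular cover, the vertical force read 5.6 N, higher than for the others. I did not find the cause, but that cover lifted and settled normally.

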